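# Set up the little mirror by the door

### The job

Move the tea canister off the slanted wooden stand and set it upright on the tray, flat on the tray floor and clear of the car key. Then draw the tall mirror panel up out of its slot in the wooden rack and prop it on the stand: bottom edge down in the groove, in the middle, leaning on the backrest with its mirror face outward. Leave the two tiles in their slots and do not disturb the bottle, bell, comb, tray and key.

Things in the scene. Friction and masses are not known exactly. Their poses are not given: they have to be found in the camera images.
- rack: Brown wooden rack, fixed, 170 (x) x 124 (y) x 80 mm. Origin: centre of underside. Three slots along y, 106 mm long, 11 mm wide, 60 mm deep along the slot, floor at z = 16 mm, lower rear edges at x = -30, 14, 58 mm, 27 mm of wood between. All lean 30 degrees: going up they run along [-0.5, 0, 0.866] of the rack frame. One panel in each, in any order.
- mirror: Mirror panel, the tallest of three in the rack: 100 mm wide (own y), 150 high (z), 7 thick (x), about 0.2 kg; dark wood back, polished face on +x. Origin: centre of its bottom edge face; z points up the panel. Starts in a slot, face toward the rack's +x and up, resting on the slot's lower wall, the top 90 mm out of the slot.
- tile_low: White ceramic wall tile, 100 mm wide (own y), 100 mm high (own z), 7 mm thick (own x), in another slot of the rack. Origin: centre of its bottom edge face.
- tile_mid: White ceramic wall tile, 100 mm wide (own y), 115 mm high (own z), 7 mm thick (own x), in another slot of the rack. Origin: centre of its bottom edge face.
- stand: Pale wooden stand, fixed, 160 (x) x 150 (y) mm. Origin: centre of underside. Groove along y at x = -20 to -4 mm, floor z = 6 mm; in front of it (x = -4 to 80 mm) a flat block, top z = 18 mm; behind it a backrest 90 mm wide, 12 thick, rising 90 mm along its slope from the groove's rear edge, leaning 25 degrees: going up it runs along [-0.423, 0, 0.906] of the stand frame.
- stand_groove (a point): Where the mirror's origin lies when the mirror is propped ideally (bottom edge on the groove floor, back flat on the backrest, centred). Axes as the stand's. It lies at x = -16.8, y = 0, z = 7.5 mm in the stand frame.
- canister: Stainless round tea canister, upright, 62 mm in diameter, 95 mm high including the lid, about 0.22 kg. Origin: centre of its underside. A wire clip stands 7 mm out of its side toward its own +x, 58 to 88 mm above its bottom, 24 mm wide. It starts standing on the stand's flat block, over the groove.
- tray: Round tan rattan-look plastic tray, loose, 220 mm across the rim, 200 mm at the foot, 20 mm high; flat floor 6 mm thick, radius about 95 mm inside. Origin: centre of its underside.
- key: Silver car key with fob lying flat in the tray, 75 mm long (own x), 30 mm wide, 10 mm thick. Origin: underside, near the middle of its length.
- bell: White plastic bicycle bell with a thumb lever, 56 mm in diameter, 38 mm high, standing beyond the rack. Origin: centre of its underside. Bystander.
- comb: Wooden comb lying flat, 130 mm long (own x), 34 mm wide, 9 mm thick, on the robot's side of the stand. Origin: underside, middle. Bystander.
- bottle: Grey plastic bottle with a white cap, 52 mm in diameter, 155 mm high, standing beyond the tray. Origin: centre of its underside. Bystander.
Things that resemble listed ones, but are neither listed nor needed, are in the scene too. There is more than one size of the canister; the one meant has the size given above.

How it is judged:
On the way, in this order (a step that is already met when the one before it is completed fails the run):
1. the canister stands upright on the tray floor, let go (horizontal distance between canister and tray below 0.07 m and angle between canister's own z axis and vertical below 0.08 rad and z of canister in the frame of tray between 0.002 and 0.011 m and contact force between the fingers and canister below 0.1 N), for 0.3 s.
2. the mirror, held by the fingers, is drawn clear of its slot (z of mirror in the frame of rack above 0.085 m and contact force between the fingers and mirror above 1 N), for 0.1 s.
At the end, for the whole second after the job is handed in: Mirror in the groove (-6 to 13 mm along stand x, 20 mm sideways, -6 to 7 mm in height of the ideal point), leaning back 12 to 37 degrees, face outward, within 0.12 rad of the groove. Canister upright (0.08 rad), flat on the tray floor, within 70 mm of its centre. Both at rest (x of mirror in the frame of stand_groove between -0.006 and 0.013 m and y of mirror in the frame of stand_groove between -0.02 and 0.02 m and z of mirror in the frame of stand_groove between -0.006 and 0.007 m and angle between mirror's own x axis and vertical between 0.92 and 1.36 rad and angle between the y axis of mirror and the y axis of stand, either way round below 0.12 rad and horizontal distance between canister and tray below 0.07 m and angle between canister's own z axis and vertical below 0.08 rad and z of canister in the frame of tray between 0.002 and 0.011 m and linear speed of each of mirror, canister below 0.01 m/s); the robot touches nothing.
It fails at once if a tile is pulled or pushed out of place by more than 20 mm (distance of any of tile_low, tile_mid from where it was at the start of the episode above 0.02 m).
It fails at once if the bell, comb or bottle is shifted by more than 25 mm (distance of any of bell, comb, bottle from where it was at the start of the episode above 0.025 m).
It fails at once if the bottle is knocked over (angle between bottle's own z axis and vertical above 0.5 rad).
It fails at once if the tray or the key is shifted by more than 30 mm (distance of any of tray, key from where it was at the start of the episode above 0.03 m).
It fails at once if the canister is tipped over (angle between canister's own z axis and vertical above 0.6 rad).
It also fails if it takes over 64 s, if anything falls off the work surface, if the arm or the gripper's body presses on something with over 40 N, if the wrist force passes 120 N, or if a joint passes its speed limit or range.

### The arm

A 6-joint arm with a two-finger parallel gripper is mounted at the origin on the work surface. World frame = base frame: x ahead of the robot, y to its left, z up, the work surface at z = 0. Lengths are in m, angles in rad, forces in N, time in s.
With the tool pointing down it reaches from about 0.2 to 0.875 m from the base axis. Payload 3.4 kg.
Tool frame: the origin (TCP) lies at the very end of the fingers, on their centre line; the grasp point (between the pads) lies 19 mm behind it; z points along the fingers, y is the direction in which the jaws open and shut (so a half turn about z gives the same grasp; the last joint's range is limited). The gripper opens to 94 mm and grips with 3 to 60 N. Pads are 16 mm wide; open, the fingers measure 119 mm over their backs; the gripper's body (75 mm by 177 mm) begins 78 mm behind the grasp point.
Start: joints at [0.984, 0.276, 1.505, -0, 1.361, -0.121], TCP at [0.258, 0.514, 0.172] pointing down, gripper open.
Joint ranges: [-2.89, 2.89], [-0.75, 2.08], [0.22, 2.7], [-1.18, 4.32], [0.11, 2.71], [-2.7, 2.7]. Speed limits (rad/s): [2.57, 2.57, 3.14, 3.14, 3.14, 3.14].

### API

Orientations are given as a rotation vector (axis times angle).
In Python, from plant import sensors, read_camera, robot gives the robot as it stands.
- The arm moves only by the tool drive_tool, never from a script. Its argument "targets" is a list of rows, each a list of 2 entries, a list of its own where there are three numbers: the shift along the world's x, y, z as a fraction of full scale, then the turn about the world's z as a fraction of full scale. A call has 1 to 5 rows; each row is the pose to reach, as a shift and turn from the pose commanded when the call began, turning the shorter way round; what a row does not reach only later rows make up. Full scale, the value 1, is 0.1 m for a shift and 180 degrees for a turn. A row lasts 1/12 s, in which the tool goes at most 41.7 mm and 7.16 degrees, less where a joint would pass 70% of its speed; a pose out of reach is approached as far as the arm can. A call with a number of a shift or a turn outside -1 to 1 is refused whole. A call with a gripper value outside its range is refused whole. "jaw" is the opening, from -1 (shut) to 1 (fully open), set as the call begins (left out, the last holds). The fingers move at their own pace and stop on an object; the grip force is fixed at half the most. Time passes only in rows, so rows that repeat a pose let the fingers close. It gives the time, the measured TCP pose, the force and the opening at its end, in the units of the state.
- sensors.get_obs(): the state, without advancing time (a new reading comes with each control period).
- read_camera(name): name is "scene" or "top" or "wrist"; returns a dict with "color" (400x640x3 uint8, red, green, blue), "vfov" (degrees; the focal length in pixels is half the picture's height over the tangent of half this angle, whatever the lens; pixels are square), "cx", "cy" (the principal point, pixels), "R" (3x3) and "t" (3): a world point X has camera coordinates R X + t; the wrist camera has in their place "T_tool_cam" (4x4, takes a point from camera to tool coordinates, whose origin is the TCP and whose axes are the flange's). Camera axes: x right, y down, z forward; pixel columns grow to the right and rows downward; lengths in m; the calibration is good to about 2 mm. A picture is of the moment at which its call begins: read the wrist's pose just before it. There is no depth.
- robot.finish_job(): hands the job in, once; it reports no verdict.
The state is a dict: "t": time; "qpos": joint angles; "dq": joint speeds; "joint_torque": joint torques, N m; "position": TCP position; "tcp_rot": TCP orientation; "force": force on the tool from outside, world axes, zero at the start; "wrist_torque": the same for the moment, N m; "width": finger opening in m.
Only numpy, scipy, OpenCV 4.12 (cv2) and the standard library are available. Lean on these libraries where they do the work, as an engineer would, in place of code of your own. Each camera call takes 0.05 s, during which the arm holds its last target. There are 200 camera calls.

## Working session

There is one attempt and no reset: what is moved stays moved. The work goes in short steps, Python scripts to look and compute and a tool call to move; the robot and the scene stay as the last step left them, time stands still between calls to the robot, and variables do not carry over. Pictures are saved under pics/ and viewed, about 8 in all and at most 12, crops included, and the job is handed in when it is done.

Besides the shell and the picture viewer there is one more tool, called after "Emit:" by a JSON object that holds its "op" and its "data". drive_tool: Moves the arm, as the interface text tells. Its arguments: {"type":"object","properties":{"targets":{"type":"array"},"jaw":{"type":"number"}},"required":["targets"]}

```bash
mkdir -p pics; cat > h.py <<'E'
import numpy as np, cv2, pickle
from plant import sensors, read_camera, robot
from scipy.spatial.transform import Rotation as Ro
def shot(name,tag):
    o=sensors.get_obs(); c=read_camera(name)
    if 'T_tool_cam' in c:
        T=np.eye(4);T[:3,:3]=Ro.from_rotvec(o['tcp_rot']).as_matrix();T[:3,3]=o['position']
        W=np.linalg.inv(T@np.array(c['T_tool_cam'])); c['R']=W[:3,:3];c['t']=W[:3,3]
    c['R']=np.array(c['R']);c['t']=np.array(c['t'])
    pickle.dump(c,open(f'pics/{tag}.pkl','wb')); cv2.imwrite(f'pics/{tag}_raw.png',c['color'][:,:,::-1]); return c
def load(tag): return pickle.load(open(f'pics/{tag}.pkl','rb'))
def f(c): return c['color'].shape[0]/2/np.tan(np.radians(c['vfov'])/2)
def ray(c,u,v):
    d=c['R'].T@np.array([(u-c['cx'])/f(c),(v-c['cy'])/f(c),1]); return -c['R'].T@c['t'],d/np.linalg.norm(d)
def atz(c,u,v,z): o,d=ray(c,u,v); return o+d*(z-o[2])/d[2]
def tri(*obs):
    A=np.zeros((3,3));b=np.zeros(3);rs=[ray(*q) for q in obs]
    for o,d in rs: P=np.eye(3)-np.outer(d,d);A+=P;b+=P@o
    X=np.linalg.solve(A,b); return X,[np.linalg.norm((np.eye(3)-np.outer(d,d))@(X-o))*1e3 for o,d in rs]
def proj(c,X): p=c['R']@np.asarray(X)+c['t']; return np.array([c['cx'],c['cy']])+f(c)*p[:2]/p[2]
def crop(tag,x,y,w,h,k,out):
    im=cv2.imread(f'pics/{tag}_raw.png')[y:y+h,x:x+w]; cv2.imwrite(f'pics/{out}.png',cv2.resize(im,None,fx=k,fy=k,interpolation=cv2.INTER_CUBIC))
E
python3 - <<'E'
from h import *
for n in('scene','top','wrist'):
    c=shot(n,n+'0'); print(n,c['vfov'],c['cx'],c['cy'],(-c['R'].T@c['t']).round(3),c['R'].round(2).tolist(), [k for k in c])
print(sensors.get_obs())
a=[cv2.imread(f'pics/{n}0_raw.png') for n in('scene','top')]
cv2.imwrite('pics/v1.png',cv2.resize(np.vstack(a),None,fx=.75,fy=.75,interpolation=cv2.INTER_AREA))
E
```

```text
scene 56.96023242181255 318.6067274429071 201.19408741750001 [ 1.151 -0.066  0.731] [[0.22, 0.98, -0.01], [0.73, -0.17, -0.66], [-0.65, 0.14, -0.75]] ['color', 'vfov', 'cx', 'cy', 'R', 't']
top 48.02608278396526 318.6603622061286 199.66340131513897 [0.322 0.051 1.03 ] [[0.03, -1.0, -0.0], [-0.97, -0.03, -0.22], [0.22, 0.01, -0.97]] ['color', 'vfov', 'cx', 'cy', 'R', 't']
wrist 60.555460601026226 319.5689340935623 201.8109970567267 [0.199 0.543 0.385] [[0.45, 0.89, -0.0], [0.87, -0.44, 0.23], [0.2, -0.11, -0.97]] ['color', 'vfov', 'cx', 'cy', 'T_tool_cam', 'R', 't']
{'t': 0.15, 'qpos': array([ 9.83986106e-01,  2.76451996e-01,  1.50578857e+00, -9.11096970e-06,
        1.36069648e+00, -1.21011732e-01]), 'dq': array([ 0.00049648, -0.00079958, -0.0032755 , -0.00144675, -0.00127245,
       -0.00015991]), 'joint_torque': array([ 1.18289390e-04, -4.04925621e+01, -2.37430930e+01,  6.99446490e-02,
        3.15470353e-02, -1.11984341e-04]), 'position': array([0.258019  , 0.51336024, 0.17092361]), 'tcp_rot': array([-7.24969219e-01, -3.05632873e+00,  1.98545241e-03]), 'force': array([ 0.06167925, -0.23022256, -0.13005399]), 'wrist_torque': array([ 0.01325007, -0.01284667,  0.00358796]), 'width': 0.09402893423837351}
```

View pics/v1.png

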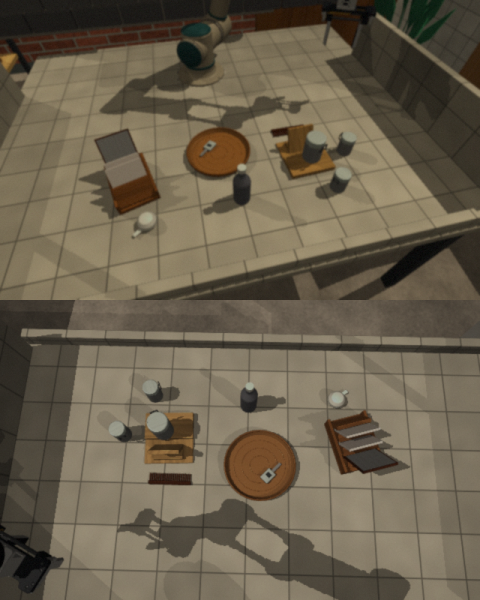

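The scene shows the rack with three panels on the robot's right (−y). The mirror, which is dark, is the one nearest the robot in the top view. The tray with the key is in the middle and the stand is on the left with the canister on it. Two decoy canisters stand nearby. Next I'll take enlarged crops.

```bash
python3 - <<'E'
from h import *
def cr(tag,x,y,w,h):
    im=cv2.imread(f'pics/{tag}_raw.png')[y:y+h,x:x+w]; im=cv2.resize(im,(400,300),interpolation=cv2.INTER_CUBIC)
    return np.clip(im.astype(float)*1.5,0,255).astype(np.uint8)
a=np.vstack([np.hstack([cr('top0',140,130,133,100),cr('scene0',355,160,133,100)]),np.hstack([cr('top0',425,140,133,100),cr('scene0',105,167,160,120)])])
cv2.imwrite('pics/v2.png',a)
E
```

```text
(no output)
```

View pics/v2.png

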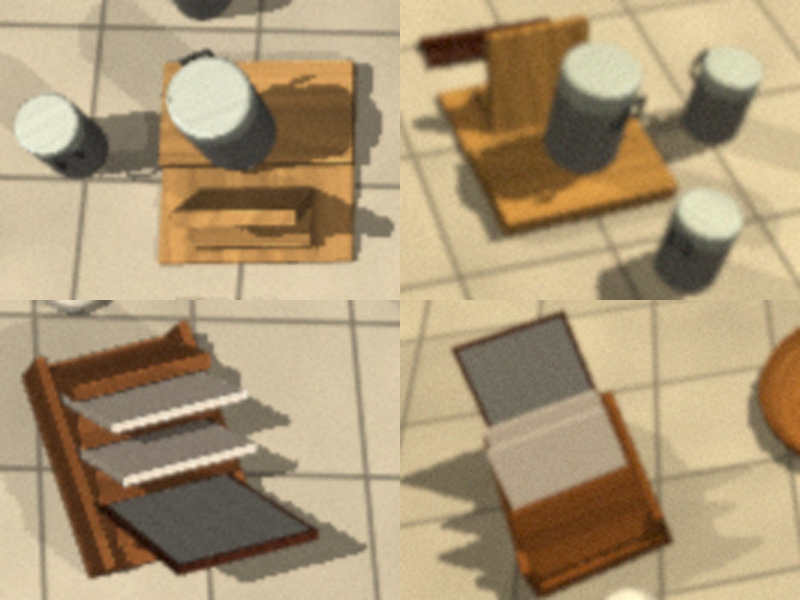

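```bash
cat >> h.py <<'E'
k=400/133
T=load('top0') if __import__('os').path.exists('pics/top0.pkl') else None
S=load('scene0') if T else None
ts=lambda x,y:(T,140+x/k,130+y/3); ss=lambda x,y:(S,355+(x-400)/k,160+y/3)
tr=lambda x,y:(T,425+x/k,140+(y-300)/3); sr=lambda x,y:(S,105+(x-400)/2.5,167+(y-300)/2.5)
E
python3 - <<'E'
from h import *
np.set_printoptions(precision=4,suppress=True)
p=lambda n,*o:print(n,*tri(*o))
p('canlid',ts(210,97),ss(599,69))
p('standFL(+x+y)top',ts(162,62),ss(678,186));p('FR',ts(355,60),ss(508,220))
p('backrest top -y',ts(295,217),ss(490,31)); p('backrest top +y',ts(178,210),ss(587,20))
for n,q in dict(FL=(162,62),FR=(355,60)).items(): print(n,atz(*ts(*q),.018))
for n,q in dict(BL=(160,262),BR=(355,265)).items(): print(n,atz(*ts(*q),.006))
p('mir top -y',tr(318,534),sr(455,350)); p('mir top +y',tr(182,572),sr(563,314))
p('tile near -y',tr(256,450),sr(0+487,438)); p('tile near +y',tr(125,484),sr(597,392))
p('rack far-left...',tr(38,370),sr(668,541)); p('rack right far',tr(187,325),sr(540,590))
print('tray',[atz(T,x/.75,(y-300)/.75,.02) for x,y in((224,464),(297,464),(260,431),(260,499))])
print('trayS',[atz(S,x/.75,y/.75,.02) for x,y in((187,153),(250,150),(219,128),(219,174))])
print('key',[atz(T,x/.75,(y-300)/.75,.012) for x,y in((262,478),(281,463))],[atz(S,x/.75,y/.75,.012) for x,y in((201,155),(214,142))])
print('bottle cap',atz(T,250/.75,86/.75,.155),atz(S,242/.75,168/.75,.155))
E
```

```text
canlid [0.6115 0.2956 0.1079] [np.float64(1.0877044116327241), np.float64(1.0877044116327566)]
standFL(+x+y)top [0.6693 0.3609 0.013 ] [np.float64(0.8542487496841062), np.float64(0.8542487496840695)]
FR [0.6739 0.2093 0.0175] [np.float64(2.994973758951869), np.float64(2.9949737589518306)]
backrest top -y [0.5304 0.2352 0.0858] [np.float64(3.171847876946548), np.float64(3.17184787694655)]
backrest top +y [0.5341 0.3204 0.0836] [np.float64(3.3260163220747687), np.float64(3.326016322074671)]
FL [0.6673 0.3585 0.018 ]
FR [0.6728 0.2062 0.018 ]
BL [0.5088 0.3492 0.006 ]
BR [0.5103 0.1986 0.006 ]
mir top -y [ 0.5007 -0.3676  0.1378] [np.float64(2.8077729200453336), np.float64(2.8077729200453665)]
mir top +y [ 0.4729 -0.2756  0.1361] [np.float64(2.8796483911113597), np.float64(2.8796483911114636)]
tile near -y [ 0.5702 -0.35    0.0917] [np.float64(2.7542109153762366), np.float64(2.7542109153762473)]
tile near +y [ 0.5417 -0.2538  0.0969] [np.float64(2.453769901021191), np.float64(2.453769901021181)]
rack far-left... [ 0.6546 -0.2164  0.0054] [np.float64(5.46528460426902), np.float64(5.465284604269062)]
rack right far [ 0.6892 -0.3269  0.0203] [np.float64(8.970688695878303), np.float64(8.970688695878383)]
tray [array([0.5094, 0.1037, 0.02  ]), array([ 0.5151, -0.1187,  0.02  ]), array([ 0.6168, -0.0048,  0.02  ]), array([ 0.4063, -0.0073,  0.02  ])]
trayS [array([ 0.5071, -0.1095,  0.02  ]), array([0.5419, 0.1034, 0.02  ]), array([0.4105, 0.0181, 0.02  ]), array([ 0.6193, -0.0182,  0.02  ])]
key [array([ 0.4706, -0.0131,  0.012 ]), array([ 0.5185, -0.071 ,  0.012 ])] [array([ 0.5197, -0.064 ,  0.012 ]), array([ 0.4692, -0.0107,  0.012 ])]
bottle cap [0.7071 0.0321 0.155 ] [0.7144 0.0352 0.155 ]
```

Emit:
{"op": "drive_tool", "data": {"targets": [[[0.3,-0.25,0.3],0],[[0.6,-0.5,0.6],0],[[1,-0.8,0.9],0],[[1,-0.8,0.9],0]]}}

```text
t: 0.48
position: [0.3601, 0.4326, 0.2633]
tcp_rot: [0.725, 3.055, 0.002]
force: [0.1, -0.4, -0.6]
width: 0.0943
```

Emit:
{"op": "drive_tool", "data": {"targets": [[[0.3,-0.25,0],0],[[0.6,-0.5,0],0],[[1,-0.8,0],0],[[1,-0.8,0],0]]}}

```text
t: 0.82
position: [0.463, 0.3496, 0.261]
tcp_rot: [0.732, 3.052, -0.004]
force: [-0.3, 0.4, -0.4]
width: 0.0942
```

Emit:
{"op": "drive_tool", "data": {"targets": [[[0.3,-0.25,0],0],[[0.6,-0.5,0],0],[[0.8,-0.7,0],0],[[0.8,-0.7,0],0],[[0.8,-0.7,0],0]]}}

```text
t: 1.23
position: [0.5386, 0.2831, 0.2607]
tcp_rot: [-0.728, -3.054, 0.001]
force: [0.2, -0.3, -0.1]
width: 0.0941
```

```bash
python3 - <<'E'
from h import *
c=shot('wrist','w1'); o=sensors.get_obs(); print(o['position'],o['tcp_rot'],o['qpos'].round(2),(-c['R'].T@c['t']))
print(proj(c,[.6115,.2956,.113]))
im=cv2.imread('pics/w1_raw.png'); cv2.imwrite('pics/v3.png',np.clip(cv2.resize(im,None,fx=1.25,fy=1.25)*1.4,0,255))
E
```

```text
[0.53770455 0.28399892 0.26102708] [-7.25767842e-01 -3.05465437e+00 -1.27946956e-04] [ 0.37  0.29  1.26  0.    1.59 -0.73] [0.4799489  0.3131159  0.47480016]
[359.63499713 236.85708714][ WARN:0@3.292] global loadsave.cpp:1063 imwrite_ Unsupported depth image for selected encoder is fallbacked to CV_8U.
```

View pics/v3.png

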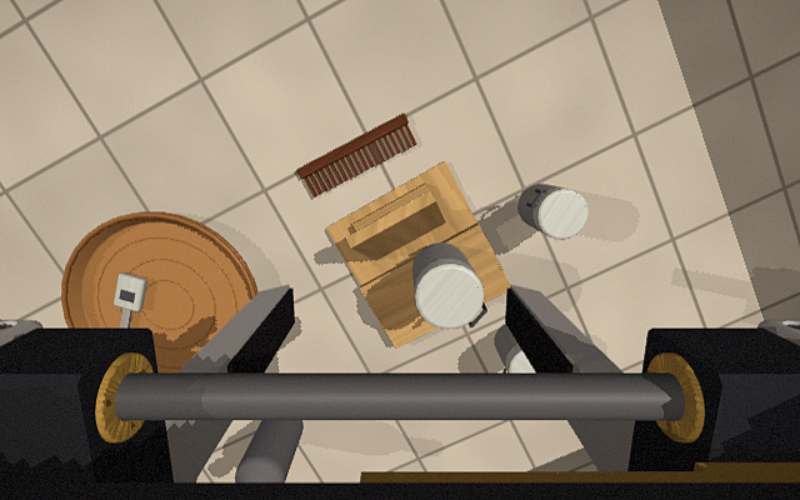

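```bash
python3 - <<'E'
from h import *
np.set_printoptions(precision=4,suppress=True)
c=load('w1'); q=lambda x,y,z:atz(c,x/1.25,y/1.25,z)
L=q(449,295,.113); C=q(479,315,.091); print('lid',L,'clip',C, np.degrees(np.arctan2(*(C-L)[1::-1])))
print('lid tri',tri((c,449/1.25,295/1.25),ts(210,97),ss(599,69)))
print('corners',[q(*a) for a in((446,163,.006),(326,227,.006),(395,348,.018),(511,285,.018))])
print('block rear edge',q(474,232,.018),q(360,294,.018))
R=Ro.from_rotvec(sensors.get_obs()['tcp_rot']).as_matrix(); print(R)
print('backrest top front ends',[tri((c,a[0]/1.25,a[1]/1.25),ts(*b)) for a,b in(((432,193),(178,210)),((352,233),(295,217)))], [q(a,b,.0876) for a,b in((432,193),(352,233))])
E
```

```text
lid [0.6104 0.2956 0.113 ] clip [0.6494 0.3114 0.091 ] 22.097036563001737
lid tri (array([0.6118, 0.2954, 0.1082]), [np.float64(0.32247800695087053), np.float64(1.1647492117795444), np.float64(1.061095465042012)])
corners [array([0.513 , 0.3514, 0.006 ]), array([0.5155, 0.2028, 0.006 ]), array([0.6747, 0.2076, 0.018 ]), array([0.6653, 0.3577, 0.018 ])]
block rear edge [0.592 0.346 0.018] [0.5984 0.2025 0.018 ]
[[-0.8931  0.4498 -0.0018]
 [ 0.4498  0.8931  0.0005]
 [ 0.0019 -0.0004 -1.    ]]
backrest top front ends [(array([0.5308, 0.3208, 0.0754]), [np.float64(4.284370295709005), np.float64(4.284370295708979)]), (array([0.5303, 0.2361, 0.0686]), [np.float64(3.1199267554345913), np.float64(3.119926755434854)])] [array([0.5254, 0.3222, 0.0876]), array([0.525 , 0.2406, 0.0876])]
```

Emit:
{"op": "drive_tool", "data": {"targets": [[[0.2,0.03,0],0.035],[[0.4,0.06,0],0.07],[[0.6,0.09,0],0.11],[[0.73,0.115,-0.2],0.145],[[0.73,0.115,-0.4],0.178]]}}

```text
t: 1.7
position: [0.6132, 0.2978, 0.2217]
tcp_rot: [-0.157, 3.134, 0.003]
force: [-0.4, 1.2, -1.3]
width: 0.0942
```

Emit:
{"op": "drive_tool", "data": {"targets": [[[0,0,-0.2],0],[[0,0,-0.4],0],[[0,0,-0.6],0],[[0,0,-0.6],0],[[0,0,-0.6],0]]}}

```text
t: 2.12
position: [0.6094, 0.2966, 0.1609]
tcp_rot: [0.15, -3.135, 0.0]
force: [-0.5, 0.1, 1.0]
width: 0.0938
```

Emit:
{"op": "drive_tool", "data": {"targets": [[[0.015,-0.01,-0.25],0],[[0.015,-0.01,-0.5],0],[[0.015,-0.01,-0.75],0],[[0.015,-0.01,-0.92],0],[[0.015,-0.01,-0.92],0]]}}

```text
t: 2.53
position: [0.6105, 0.2945, 0.0675]
tcp_rot: [0.148, -3.133, 0.002]
force: [-0.6, -0.1, -1.3]
width: 0.0941
```

Emit:
{"op": "drive_tool", "data": {"targets": [[[0,0,0],0],[[0,0,0],0],[[0,0,0],0],[[0,0,0],0],[[0,0,0],0]], "jaw": -0.2}}

```text
t: 2.95
position: [0.6136, 0.2948, 0.0711]
tcp_rot: [-0.146, 3.136, 0.002]
force: [0.0, 1.7, 1.0]
width: 0.0641
```

Emit:
{"op": "drive_tool", "data": {"targets": [[[0,0,0],0],[[0,0,0],0],[[0,0,0],0],[[0,0,0],0],[[0,0,0],0]]}}

```text
t: 3.37
position: [0.6136, 0.2949, 0.071]
tcp_rot: [-0.146, 3.136, 0.002]
force: [0.1, 1.8, 5.5]
width: 0.0627
```

Emit:
{"op": "drive_tool", "data": {"targets": [[[0,0,0.2],0],[[0,0,0.4],0],[[0,0,0.6],0],[[0,0,0.8],0],[[0,0,1.0],0]]}}

```text
t: 3.78
position: [0.6118, 0.2936, 0.169]
tcp_rot: [0.146, -3.135, 0.002]
force: [0.1, 0.8, -3.2]
width: 0.0624
```

Emit:
{"op": "drive_tool", "data": {"targets": [[[-0.05,-0.2,0],0],[[-0.1,-0.4,0],0],[[-0.15,-0.6,0],0],[[-0.2,-0.8,0],0],[[-0.28,-1.0,0],0]]}}

```text
t: 4.2
position: [0.584, 0.1929, 0.1682]
tcp_rot: [0.147, -3.136, 0.001]
force: [-0.0, -0.7, -2.6]
width: 0.0628
```

Emit:
{"op": "drive_tool", "data": {"targets": [[[-0.05,-0.2,0],0],[[-0.1,-0.4,0],0],[[-0.15,-0.6,0],0],[[-0.2,-0.8,0],0],[[-0.28,-1.0,0],0]]}}

```text
t: 4.62
position: [0.5559, 0.0929, 0.1683]
tcp_rot: [0.146, -3.136, 0.001]
force: [0.4, 0.2, -3.2]
width: 0.0623
```

Emit:
{"op": "drive_tool", "data": {"targets": [[[-0.05,-0.2,0],0],[[-0.1,-0.4,0],0],[[-0.2,-0.6,0],0],[[-0.2,-0.6,0],0],[[-0.2,-0.6,0],0]]}}

```text
t: 5.03
position: [0.5357, 0.0335, 0.1688]
tcp_rot: [0.143, -3.136, -0.001]
force: [0.6, 0.9, -3.8]
width: 0.0626
```

```bash
python3 - <<'E'
from h import *
o=sensors.get_obs(); print({k:o[k] for k in('t','position','tcp_rot','force','width')})
shot('scene','s2');shot('top','t2');shot('wrist','w2')
def cr(tag,x,y,w,h):
    im=cv2.imread(f'pics/{tag}_raw.png')[y:y+h,x:x+w]; im=cv2.resize(im,(400,300),interpolation=cv2.INTER_CUBIC)
    return np.clip(im.astype(float)*1.5,0,255).astype(np.uint8)
cv2.imwrite('pics/v4.png',np.vstack([np.hstack([cr('t2',160,110,240,180),cr('s2',230,120,240,180)]),np.hstack([cr('t2',180,135,100,75),cr('s2',355,160,100,75)])]))
E
```

```text
{'t': 5.0333, 'position': array([0.53568173, 0.03349593, 0.16876782]), 'tcp_rot': array([ 1.43318596e-01, -3.13631554e+00, -7.03706767e-04]), 'force': array([ 0.59686764,  0.9129762 , -3.78017077]), 'width': 0.06255862146131423}
```

View pics/v4.png

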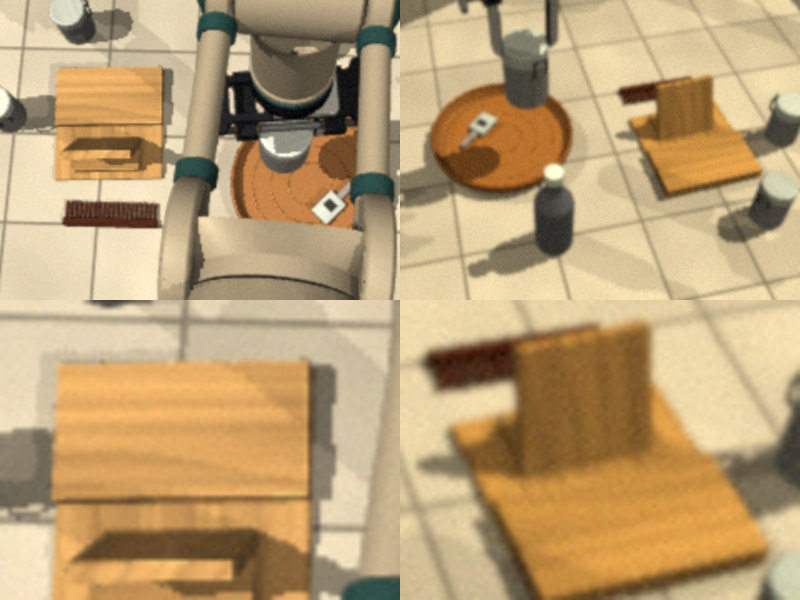

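The stand is free and the canister hangs over the tray, away from the key. Now I'll lower it.

Emit:
{"op": "drive_tool", "data": {"targets": [[[0,0,-0.2],0],[[0,0,-0.45],0],[[0,0,-0.7],0],[[0,0,-0.9],0],[[0,0,-1.0],0]]}}

```text
t: 5.6
position: [0.535, 0.0354, 0.0668]
tcp_rot: [0.149, -3.133, -0.001]
force: [0.2, -0.3, -3.0]
width: 0.0625
```

Emit:
{"op": "drive_tool", "data": {"targets": [[[0,0,-0.03],0],[[0,0,-0.06],0],[[0,0,-0.08],0],[[0,0,-0.1],0],[[0,0,-0.1],0]]}}

```text
t: 6.02
position: [0.5375, 0.0343, 0.0603]
tcp_rot: [-0.147, 3.137, -0.0]
force: [0.2, -0.9, -3.1]
width: 0.0625
```

Emit:
{"op": "drive_tool", "data": {"targets": [[[0,0,-0.01],0],[[0,0,-0.02],0],[[0,0,-0.02],0]]}}

```text
t: 6.27
position: [0.5378, 0.0343, 0.059]
tcp_rot: [-0.146, 3.136, 0.0]
force: [-0.4, 0.7, 3.4]
width: 0.0628
```

Emit:
{"op": "drive_tool", "data": {"targets": [[[0,0,-0.01],0],[[0,0,-0.02],0],[[0,0,-0.02],0]]}}

```text
t: 6.52
position: [0.5381, 0.0344, 0.0588]
tcp_rot: [-0.146, 3.134, 0.0]
force: [-3.7, 1.1, 14.8]
width: 0.0624
```

Emit:
{"op": "drive_tool", "data": {"targets": [[[0,0,0.015],0],[[0,0,0.015],0],[[0,0,0.015],0],[[0,0,0.015],0]]}}

```text
t: 6.85
position: [0.5379, 0.0344, 0.0589]
tcp_rot: [-0.146, 3.135, 0.0]
force: [-0.9, 1.1, 9.5]
width: 0.0625
```

Emit:
{"op": "drive_tool", "data": {"targets": [[[0,0,0],0],[[0,0,0],0],[[0,0,0],0],[[0,0,0],0],[[0,0,0],0]], "jaw": 1}}

```text
t: 7.27
position: [0.5367, 0.0342, 0.0568]
tcp_rot: [0.147, -3.138, -0.0]
force: [-0.5, 0.2, -0.3]
width: 0.0918
```

Emit:
{"op": "drive_tool", "data": {"targets": [[[0,0,0.1],0],[[0,0,0.3],0],[[0,0,0.5],0],[[0,0,0.75],0],[[0,0,1],0]]}}

```text
t: 7.68
position: [0.5365, 0.0343, 0.1585]
tcp_rot: [0.147, -3.138, -0.0]
force: [0.1, 0.3, -0.3]
width: 0.0941
```

Emit:
{"op": "drive_tool", "data": {"targets": [[[0,-0.1,0.3],-0.03],[[0,-0.3,0.6],-0.06],[[0,-0.6,1],-0.08],[[0,-1,1],-0.08],[[0,-1,1],-0.08]]}}

```text
t: 8.1
position: [0.5386, -0.0719, 0.2609]
tcp_rot: [0.254, 3.124, -0.009]
force: [-0.7, 0.5, -0.2]
width: 0.094
```

Emit:
{"op": "drive_tool", "data": {"targets": [[[-0.3,-0.3,0],0],[[-0.6,-0.7,0],0],[[-0.8,-1,0],0],[[-0.8,-1,0],0],[[-0.8,-1,0],0]]}}

```text
t: 8.52
position: [0.4556, -0.1669, 0.2573]
tcp_rot: [0.255, 3.131, 0.001]
force: [-0.1, -0.0, 0.0]
width: 0.0942
```

```bash
python3 - <<'E'
from h import *
c=shot('wrist','w3');o=sensors.get_obs(); print(o['position'],o['tcp_rot'],o['qpos'].round(2))
shot('scene','s3')
im=cv2.imread('pics/w3_raw.png'); im2=cv2.resize(cv2.imread('pics/s3_raw.png')[120:300,230:400],(236,250),interpolation=cv2.INTER_CUBIC)
a=cv2.resize(im[:370],(800,462),interpolation=cv2.INTER_CUBIC); a=np.clip(a*1.4,0,255).astype(np.uint8)
cv2.imwrite('pics/v5.png',a)
E
```

```text
[ 0.45656894 -0.16567721  0.25728176] [2.51281672e-01 3.13096885e+00 1.78526766e-03] [-0.49  0.1   1.52  0.    1.52 -1.9 ]
```

View pics/v5.png

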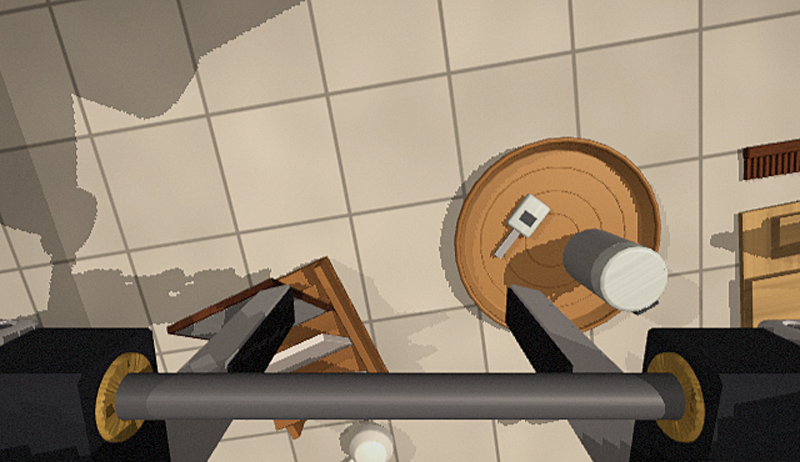

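The canister stands upright in the tray, clear of the key. Next I'll turn the jaws across the mirror and measure it with the wrist camera.

Emit:
{"op": "drive_tool", "data": {"targets": [[[0,-0.2,0],-0.035],[[0,-0.4,0],-0.07],[[0,-0.6,0],-0.11],[[0,-0.75,0],-0.145],[[0,-0.75,0],-0.18]]}}

```text
t: 9.03
position: [0.4584, -0.2417, 0.2565]
tcp_rot: [1.119, 2.936, -0.001]
force: [-0.9, 0.4, 0.3]
width: 0.0937
```

Emit:
{"op": "drive_tool", "data": {"targets": [[[0,0,0],-0.035],[[0,0,0],-0.07],[[0,0,0],-0.11],[[0,0,0],-0.145],[[0,0,0],-0.177]]}}

```text
t: 9.45
position: [0.4583, -0.2388, 0.2568]
tcp_rot: [-1.878, -2.518, -0.002]
force: [0.6, 0.3, 0.2]
width: 0.0937
```

Emit:
{"op": "drive_tool", "data": {"targets": [[[0,0,0],0],[[0,0,0],0],[[0,0,0],0]], "jaw": 0.1}}

```text
t: 9.7
position: [0.4575, -0.2398, 0.2569]
tcp_rot: [-1.87, -2.524, -0.001]
force: [-0.2, 0.1, -0.1]
width: 0.0775
```

```bash
python3 - <<'E'
from h import *
c=shot('wrist','w4');o=sensors.get_obs(); print(o['position'],o['tcp_rot'],o['qpos'].round(2),o['width'])
im=cv2.imread('pics/w4_raw.png')
a=np.clip(cv2.resize(im,(800,500),interpolation=cv2.INTER_CUBIC)*1.5,0,255).astype(np.uint8)
cv2.imwrite('pics/v6.png',a)
E
```

```text
[ 0.45730685 -0.23999386  0.25698874] [-1.87152567e+00 -2.52308040e+00 -4.61194629e-04] [-0.62  0.15  1.46  0.    1.53 -0.91] 0.07371687874729597
```

View pics/v6.png

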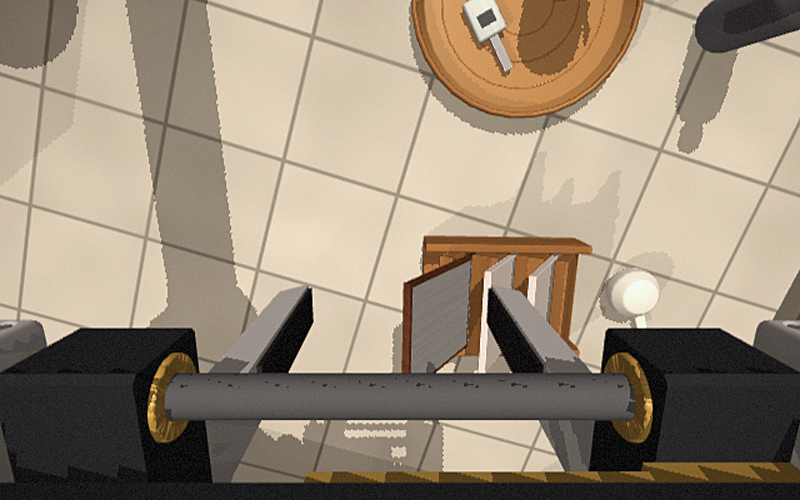

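Emit:
{"op": "drive_tool", "data": {"targets": [[[0.1,0.25,0],0],[[0.2,0.5,0],0],[[0.3,0.8,0],0],[[0.3,0.9,0],0],[[0.3,0.9,0],0]]}}

```text
t: 10.17
position: [0.4868, -0.1485, 0.2572]
tcp_rot: [-1.87, -2.524, -0.001]
force: [-0.7, 0.3, 0.6]
width: 0.0517
```

Emit:
{"op": "drive_tool", "data": {"targets": [[[0,0,0],0],[[0,0,0],0]]}}

```text
t: 10.33
position: [0.4866, -0.1517, 0.2571]
tcp_rot: [1.875, 2.52, -0.001]
force: [-1.2, 0.2, 0.4]
width: 0.0518
```

```bash
python3 - <<'E'
from h import *
c=shot('wrist','w5');o=sensors.get_obs(); print(o['position'],o['tcp_rot'],o['width'])
print(proj(c,[.473,-.2756,.146]),proj(c,[.5,-.3676,.146]))
def cr(tag,x,y,w,h,k): return cv2.resize(cv2.imread(f'pics/{tag}_raw.png')[y:y+h,x:x+w],None,fx=k,fy=k,interpolation=cv2.INTER_CUBIC)
a=np.hstack([cr('w5',280,120,200,200,2),cr('w4',300,160,200,200,2)]); cv2.imwrite('pics/v7.png',np.clip(a*1.5,0,255).astype(np.uint8))
E
```

```text
[ 0.48654083 -0.15190714  0.25709009] [ 1.87618452e+00  2.51926584e+00 -1.09235247e-03] 0.051653581604169004
[273.2919637 298.3148817] [275.63528953 376.58880401]
```

View pics/v7.png

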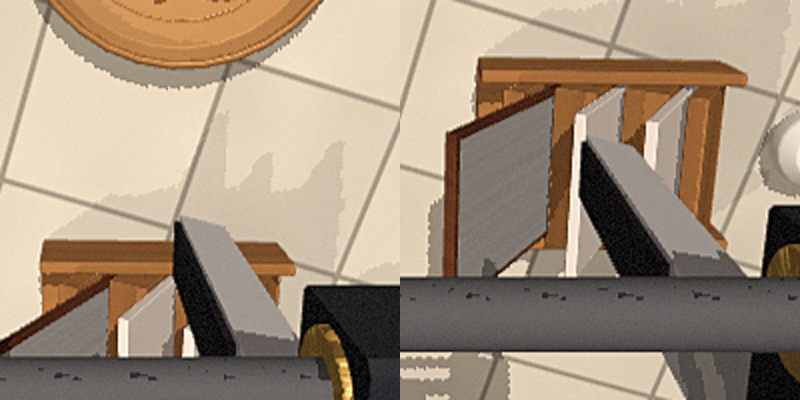

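```bash
python3 - <<'E'
from h import *
np.set_printoptions(precision=4,suppress=True)
c=load('w4'); r=(c,323.5,226.5); fr=(c,329.5,224.5)
print('rear z.146',atz(*r,.146),'front z.1495',atz(*fr,.1495)); 
print('far along top',atz(c,323.5,297.5,.146))
print('top rear',atz(*tr(182,572),.146),atz(*tr(318,534),.146),'scene',atz(*sr(563,314),.1495),atz(*sr(455,350),.1495))
print(tri(r,tr(182,572)),tri(fr,sr(563,314)),tri(r,tr(182,572),sr(563,314)))
# tile neighbor +y top rear corner
t=(c,300+(575-400)/2,160+113/2); print('tile',[atz(*t,z) for z in(.1026,.1156)], tri(t,tr(125,484)))
w=load('w5'); print('tile tri2',tri(t,(w,280+119/2,120+320/2)))
print('rack near top edge corners',[atz(c,300+(x-400)/2,160+y/2,.08) for x,y in((479,58),(747,72))])
print('rack w5',[atz(w,280+x/2,120+y/2,.08) for x,y in((43,241),(294,262))])
print('racktri',[tri((c,300+(x-400)/2,160+y/2),(w,280+X/2,120+Y/2)) for x,y,X,Y in((479,58,43,241),(747,72,294,262))])
E
```

```text
rear z.146 [ 0.4717 -0.273   0.146 ] front z.1495 [ 0.4764 -0.2683  0.1495]
far along top [ 0.4944 -0.3472  0.146 ]
top rear [ 0.4714 -0.275   0.146 ] [ 0.4994 -0.3668  0.146 ] scene [ 0.4894 -0.2679  0.1495] [ 0.5148 -0.3585  0.1495]
(array([ 0.47  , -0.2702,  0.1576]), [np.float64(0.7949747812643336), np.float64(0.7949747812644022)]) (array([ 0.4776, -0.2714,  0.1392]), [np.float64(0.08697294373945132), np.float64(0.08697294373937338)]) (array([ 0.4728, -0.2757,  0.136 ]), [np.float64(0.2726492782779864), np.float64(2.7540699464988956), np.float64(3.0071712218196907)])
tile [array([ 0.5412, -0.2541,  0.1026]), array([ 0.5375, -0.2514,  0.1156])] (array([ 0.5395, -0.2529,  0.1077]), [np.float64(0.22751450087573286), np.float64(0.22751450087588976)])
tile tri2 (array([ 0.5404, -0.2533,  0.1073]), [np.float64(0.5449805446115781), np.float64(0.5449805446116219)])
rack near top edge corners [array([ 0.483 , -0.2437,  0.08  ]), array([ 0.6353, -0.2063,  0.08  ])]
rack w5 [array([ 0.487 , -0.2296,  0.08  ]), array([ 0.6368, -0.199 ,  0.08  ])]
racktri [(array([ 0.4909, -0.2562,  0.0073]), [np.float64(0.35538514971623536), np.float64(0.3553851497162678)]), (array([ 0.6519, -0.2088,  0.0461]), [np.float64(0.4288396267932239), np.float64(0.42883962679313975)])]
```

Emit:
{"op": "drive_tool", "data": {"targets": [[[0.05,-0.25,0],0],[[0.1,-0.5,0],0],[[0.13,-0.75,0],0],[[0.13,-1.0,0],0],[[0.13,-1.0,0],0]]}}

```text
t: 10.8
position: [0.4994, -0.2566, 0.2563]
tcp_rot: [1.881, 2.515, -0.005]
force: [0.4, -0.3, -0.4]
width: 0.0515
```

Emit:
{"op": "drive_tool", "data": {"targets": [[[0,-0.25,0],0],[[0,-0.5,0],0],[[0,-0.65,-0.2],0],[[0,-0.65,-0.4],0],[[0,-0.65,-0.4],0]]}}

```text
t: 11.22
position: [0.4971, -0.3154, 0.213]
tcp_rot: [-1.874, -2.512, -0.001]
force: [-0.2, 0.7, 0.0]
width: 0.0518
```

Emit:
{"op": "drive_tool", "data": {"targets": [[[0,0,0],0]]}}

```text
t: 11.3
position: [0.4987, -0.3155, 0.2162]
tcp_rot: [-1.875, -2.517, -0.001]
force: [-0.4, 0.1, 0.4]
width: 0.0518
```

Now I'll go down about 0.107 to z ≈ 0.109.

Emit:
{"op": "drive_tool", "data": {"targets": [[[0,0,-0.2],0],[[0,0,-0.4],0],[[0,0,-0.6],0],[[0,0,-0.8],0],[[0,0,-0.8],0]]}}

```text
t: 11.72
position: [0.4982, -0.3139, 0.135]
tcp_rot: [-1.872, -2.517, -0.001]
force: [-0.1, 0.5, -0.3]
width: 0.0519
```

Emit:
{"op": "drive_tool", "data": {"targets": [[[0,0,-0.1],0],[[0,0,-0.2],0],[[0,0,-0.27],0],[[0,0,-0.27],0]]}}

```text
t: 12.05
position: [0.4993, -0.3152, 0.1092]
tcp_rot: [-1.874, -2.519, -0.0]
force: [-0.3, 0.1, 0.6]
width: 0.0517
```

Emit:
{"op": "drive_tool", "data": {"targets": [[[0,0,0],0],[[0,0,0],0],[[0,0,0],0]], "jaw": -0.4}}

```text
t: 12.3
position: [0.5002, -0.3161, 0.1108]
tcp_rot: [1.875, 2.519, 0.0]
force: [-0.6, 0.8, -0.4]
width: 0.0353
```

Emit:
{"op": "drive_tool", "data": {"targets": [[[0,0,0],0],[[0,0,0],0],[[0,0,0],0]]}}

```text
t: 12.55
position: [0.4999, -0.3159, 0.1104]
tcp_rot: [1.875, 2.52, 0.0]
force: [0.6, 0.6, 0.0]
width: 0.028
```

Emit:
{"op": "drive_tool", "data": {"targets": [[[0,0,0],0],[[0,0,0],0],[[0,0,0],0]], "jaw": -0.6}}

```text
t: 12.8
position: [0.4988, -0.3161, 0.1105]
tcp_rot: [-1.875, -2.52, 0.003]
force: [-3.5, -0.9, 4.2]
width: 0.0185
```

Emit:
{"op": "drive_tool", "data": {"targets": [[[0,0,0],0],[[0,0,0],0],[[0,0,0],0],[[0,0,0],0]], "jaw": -0.9}}

```text
t: 13.13
position: [0.4968, -0.3172, 0.1126]
tcp_rot: [-1.874, -2.52, 0.009]
force: [-9.8, -1.4, 15.1]
width: 0.0047
```

```bash
python3 - <<'E'
from h import *
o=sensors.get_obs(); print(o['width'],o['force'],o['wrist_torque'])
shot('scene','s6');shot('top','t6');shot('wrist','w6')
def cr(tag,x,y,w,h,W,H): return cv2.resize(cv2.imread(f'pics/{tag}_raw.png')[y:y+h,x:x+w],(W,H),interpolation=cv2.INTER_CUBIC)
a=np.vstack([np.hstack([cr('t6',420,120,140,105,400,300),cr('s6',105,140,160,120,400,300)]),cr('w6',220,200,200,75,800,300)]); cv2.imwrite('pics/v8.png',np.clip(a*1.5,0,255).astype(np.uint8))
E
```

```text
0.004674671402373546 [-9.80229288 -1.40018697 15.10120512] [-0.28486905  1.98792988 -0.0057325 ]
```

View pics/v8.png

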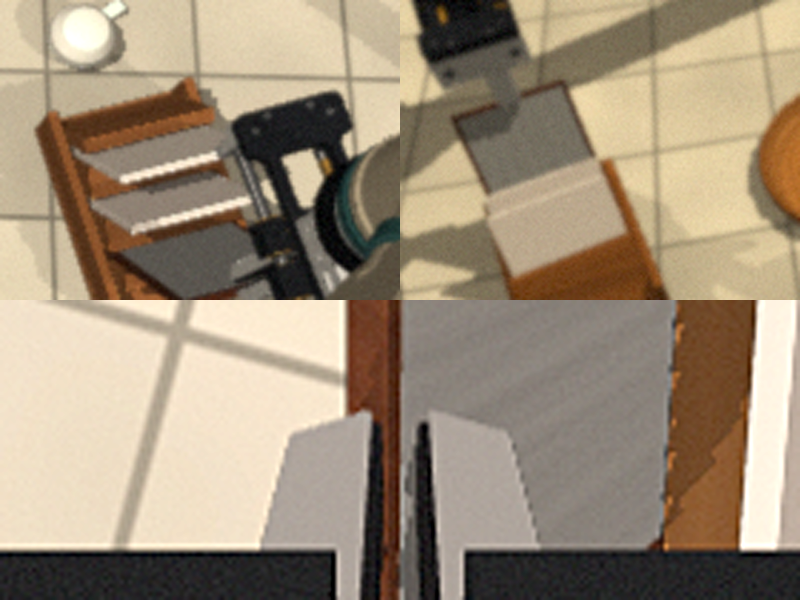

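```bash
python3 - <<'E'
from h import *
c=load('w6'); o=sensors.get_obs(); p=np.array(o['position']); a=np.array([.9577,.2864,0]); b=np.array([-.2864,.9577,0])
for dz in(0,.01,.02,.03,.04,.05): print(dz,[((proj(c,p+s*a+.008*b+[0,0,dz])-[220,200])*4+[0,300]).round() for s in(-.0024,0,.0024)])
X=np.array([.4714,-.274,.146])
print('mirror rear top corner',proj(c,X),'front',proj(c,X+a*.006+[0,0,.0035]))
print(((proj(c,X+a*0-b*.03)-[220,200])*4+[0,300]),((proj(c,X+a*.006+[0,0,.0035]-b*.03)-[220,200])*4+[0,300]))
w=load('w6'); print(c['cx'],(-c['R'].T@c['t']))
E
```

```text
0 [array([383., 353.]), array([397., 353.]), array([412., 353.])]
0.01 [array([382., 370.]), array([397., 370.]), array([413., 370.])]
0.02 [array([380., 389.]), array([397., 389.]), array([413., 389.])]
0.03 [array([379., 410.]), array([396., 410.]), array([413., 410.])]
0.04 [array([378., 432.]), array([396., 432.]), array([414., 433.])]
0.05 [array([376., 458.]), array([395., 458.]), array([414., 458.])]
mirror rear top corner [296.15629166 155.14383773] front [307.30885437 155.83570615]
[308.17442271 341.383475  ] [351.14730889 348.18005606]
319.5689340935623 [ 0.47890562 -0.25276522  0.32654093]
```

```bash
python3 - <<'E'
from h import *
c=load('w6'); a=np.array([.9577,.2864,0]); b=np.array([-.2864,.9577,0])
print('tile pred',proj(c,[.5404,-.2533,.107]),proj(c,np.array([.5404,-.2533,.107])-.03*b))
print('TCP px',proj(c,sensors.get_obs()['position']))
im=cv2.imread('pics/w6_raw.png'); print(sensors.get_obs()['tcp_rot'])
W=im[100:330,200:460]; W=cv2.resize(W,None,fx=2,fy=2,interpolation=cv2.INTER_CUBIC)
V=cv2.resize(cv2.imread('pics/s6_raw.png')[140:200,115:175],(280,280),interpolation=cv2.INTER_CUBIC)
out=np.zeros((460,800,3),np.uint8); out[:,:520]=W; out[:280,520:]=V; cv2.imwrite('pics/v9.png',np.clip(out*1.5,0,255).astype(np.uint8))
E
```

```text
tile pred [414.04918834 148.86948707] [411.10724633 195.03654183]
TCP px [319.35706089 225.00943443]
[-1.8740111  -2.51995168  0.00835632]
```

View pics/v9.png

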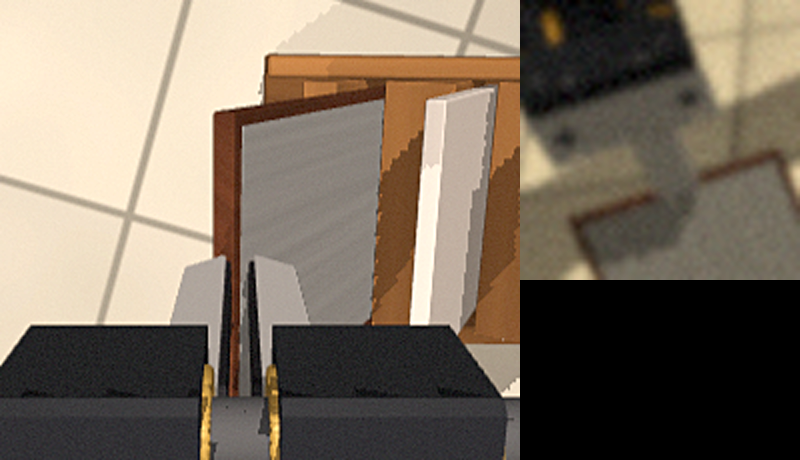

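The picture shows both fingertips sitting on the mirror's top edge, not around it. The tip gap in the picture and the canister view both put the real finger ends about 34 mm above the reported TCP. I'll open the jaws, raise the tool and go in deeper.

Emit:
{"op": "drive_tool", "data": {"targets": [[[0,0,0.1],0],[[0,0,0.2],0],[[-0.03,0,0.25],0],[[-0.03,0,0.25],0],[[-0.03,0,0.25],0]], "jaw": 0.1}}

```text
t: 13.7
position: [0.4971, -0.3157, 0.1353]
tcp_rot: [1.875, 2.52, 0.001]
force: [0.1, -0.1, -0.7]
width: 0.0346
```

Emit:
{"op": "drive_tool", "data": {"targets": [[[0,0,0],0],[[0,0,0],0],[[0,0,0],0],[[0,0,0],0],[[0,0,0],0]]}}

```text
t: 14.12
position: [0.4967, -0.3156, 0.1348]
tcp_rot: [-1.875, -2.52, -0.0]
force: [0.8, -0.2, 0.2]
width: 0.0516
```

```bash
python3 - <<'E'
from h import *
c=shot('wrist','w7');o=sensors.get_obs(); print(o['t'],o['position'],o['width'],o['force'])
a=np.array([.9577,.2864,0]); X=np.array([.4714,-.274,.146])
print('pred rear/front',proj(c,X),proj(c,X+a*.006+[0,0,.0035]))
t=o['position']
for dz in (0,.02,.034): print(dz,[proj(c,t+[0,0,dz]+s*a*o['width']/2) for s in(-1,1)])
im=cv2.imread('pics/w7_raw.png')[100:330,200:460]; cv2.imwrite('pics/v10.png',np.clip(cv2.resize(im,None,fx=3,fy=2.6,interpolation=cv2.INTER_CUBIC)*1.5,0,255).astype(np.uint8))
g=cv2.imread('pics/w7_raw.png')
for r in (165,175,200): print(r,[tuple(g[r,x]) for x in range(284,330,3)])
E
```

```text
14.1667 [ 0.49674469 -0.31566944  0.13487262] 0.05134490204657406 [0.14905333 0.13088792 0.65827302]
pred rear/front [298.31097947 153.99274218] [308.30111635 154.5605298 ]
0 [array([280.03206034, 225.08354839]), array([358.70945583, 225.03425253])]
0.02 [array([276.24305737, 235.06231674]), array([362.42476781, 235.01012617])]
0.034 [array([273.12996748, 243.26099144]), array([365.47740001, 243.20665802])]
165 [(np.uint8(143), np.uint8(160), np.uint8(170)), (np.uint8(140), np.uint8(158), np.uint8(168)), (np.uint8(140), np.uint8(157), np.uint8(169)), (np.uint8(141), np.uint8(159), np.uint8(170)), (np.uint8(142), np.uint8(160), np.uint8(171)), (np.uint8(22), np.uint8(35), np.uint8(70)), (np.uint8(25), np.uint8(40), np.uint8(72)), (np.uint8(24), np.uint8(43), np.uint8(75)), (np.uint8(14), np.uint8(28), np.uint8(53)), (np.uint8(84), np.uint8(91), np.uint8(98)), (np.uint8(82), np.uint8(87), np.uint8(91)), (np.uint8(80), np.uint8(87), np.uint8(91)), (np.uint8(84), np.uint8(88), np.uint8(92)), (np.uint8(84), np.uint8(88), np.uint8(92)), (np.uint8(87), np.uint8(91), np.uint8(96)), (np.uint8
[... 788 characters left out ...]
nt8(157), np.uint8(169)), (np.uint8(140), np.uint8(157), np.uint8(169)), (np.uint8(141), np.uint8(158), np.uint8(170)), (np.uint8(139), np.uint8(157), np.uint8(169)), (np.uint8(142), np.uint8(159), np.uint8(170)), (np.uint8(25), np.uint8(44), np.uint8(77)), (np.uint8(20), np.uint8(40), np.uint8(72)), (np.uint8(32), np.uint8(46), np.uint8(78)), (np.uint8(18), np.uint8(26), np.uint8(52)), (np.uint8(110), np.uint8(114), np.uint8(119)), (np.uint8(85), np.uint8(90), np.uint8(96)), (np.uint8(86), np.uint8(91), np.uint8(98)), (np.uint8(85), np.uint8(90), np.uint8(96)), (np.uint8(81), np.uint8(88), np.uint8(91)), (np.uint8(86), np.uint8(91), np.uint8(95)), (np.uint8(80), np.uint8(84), np.uint8(90))]
```

View pics/v10.png

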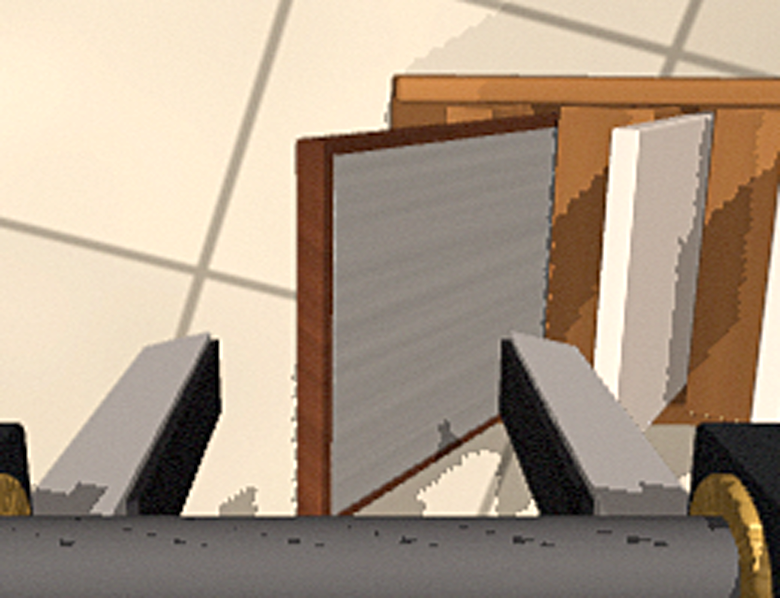

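Mirror is back at rest (rear edge at column 298, as predicted), and the tip columns of 272 and 368 confirm the 35 mm offset. The mirror lies between the fingers, so I'll descend and close.

Emit:
{"op": "drive_tool", "data": {"targets": [[[0,-0.01,-0.15],0],[[0,-0.01,-0.3],0],[[0,-0.01,-0.45],0],[[0,-0.01,-0.55],0],[[0,-0.01,-0.55],0]]}}

```text
t: 14.58
position: [0.4953, -0.3155, 0.0778]
tcp_rot: [-1.873, -2.517, -0.0]
force: [0.0, 0.3, 0.2]
width: 0.0517
```

Emit:
{"op": "drive_tool", "data": {"targets": [[[0,0,0],0],[[0,0,0],0],[[0,0,0],0],[[0,0,0],0],[[0,0,0],0]], "jaw": -0.5}}

```text
t: 15.0
position: [0.497, -0.3172, 0.0809]
tcp_rot: [1.875, 2.519, -0.0]
force: [-0.3, -0.7, 3.0]
width: 0.0245
```

Emit:
{"op": "drive_tool", "data": {"targets": [[[0,0,0],0],[[0,0,0],0],[[0,0,0],0],[[0,0,0],0],[[0,0,0],0]], "jaw": -0.95}}

```text
t: 15.42
position: [0.4992, -0.3172, 0.0824]
tcp_rot: [1.873, 2.515, 0.003]
force: [0.3, 1.7, 7.2]
width: 0.0225
```

Emit:
{"op": "drive_tool", "data": {"targets": [[[-0.024,-0.007,0.043],0],[[-0.048,-0.014,0.087],0],[[-0.072,-0.022,0.13],0],[[-0.096,-0.029,0.173],0],[[-0.096,-0.029,0.173],0]]}}

```text
t: 15.83
position: [0.4917, -0.3196, 0.0993]
tcp_rot: [1.872, 2.512, 0.009]
force: [6.3, 2.3, 2.4]
width: 0.0203
```

Emit:
{"op": "drive_tool", "data": {"targets": [[[-0.024,-0.007,0.043],0],[[-0.048,-0.014,0.087],0],[[-0.072,-0.022,0.13],0],[[-0.096,-0.029,0.173],0],[[-0.096,-0.029,0.173],0]]}}

```text
t: 16.25
position: [0.4821, -0.3223, 0.1165]
tcp_rot: [1.872, 2.513, 0.009]
force: [5.8, 1.2, 2.5]
width: 0.0208
```

Emit:
{"op": "drive_tool", "data": {"targets": [[[-0.024,-0.007,0.043],0],[[-0.048,-0.014,0.087],0],[[-0.072,-0.022,0.13],0],[[-0.096,-0.029,0.173],0],[[-0.096,-0.029,0.173],0]]}}

```text
t: 16.67
position: [0.4724, -0.3251, 0.1338]
tcp_rot: [1.872, 2.513, 0.009]
force: [5.7, 1.9, 2.3]
width: 0.0205
```

```bash
cat >> h.py <<'E'
def brown(tag,x0=230,x1=420,y0=60,y1=225):
    g=cv2.imread(f'pics/{tag}_raw.png').astype(int)
    m=(g[:,:,2]<100)&(g[:,:,2]>40)&(g[:,:,2]-g[:,:,0]>30)&(g[:,:,2]-g[:,:,1]>20)
    for r in range(y0,y1,8):
        x=np.where(m[r,x0:x1])[0]+x0
        print(r,(x.min(),x.max(),len(x)) if len(x) else None,end='; ')
    print()
E
python3 - <<'E'
from h import *
shot('wrist','w8'); shot('scene','s8'); o=sensors.get_obs();print(o['position'],o['width'],o['force'])
brown('w7');brown('w8')
E
```

```text
[ 0.47221435 -0.32516427  0.13365658] 0.020800310446990728 [5.33854129 2.99699832 2.34520966]
60 None; 68 None; 76 None; 84 None; 92 None; 100 None; 108 None; 116 None; 124 None; 132 None; 140 (np.int64(331), np.int64(419), 87); 148 (np.int64(331), np.int64(383), 53); 156 (np.int64(299), np.int64(331), 31); 164 (np.int64(299), np.int64(402), 14); 172 (np.int64(299), np.int64(401), 18); 180 (np.int64(299), np.int64(401), 25); 188 (np.int64(299), np.int64(400), 29); 196 (np.int64(299), np.int64(400), 30); 204 (np.int64(299), np.int64(399), 28); 212 (np.int64(299), np.int64(399), 29); 220 (np.int64(299), np.int64(398), 29); 
60 None; 68 None; 76 None; 84 None; 92 None; 100 None; 108 None; 116 None; 124 None; 132 (np.int64(356), np.int64(359), 4); 140 (np.int64(356), np.int64(416), 38); 148 (np.int64(355), np.int64(415), 49); 156 (np.int64(325), np.int64(415), 44); 164 (np.int64(297), np.int64(414), 40); 172 (np.int64(297), np.int64(413), 25); 180 (np.int64(297), np.int64(419), 33); 188 (np.int64(297), np.int64(419), 33); 196 (np.int64(297), np.int64(419), 33); 204 (np.int64(297), np.int64(419), 34); 212 (np.int64(297), np.int64(419), 35); 220 (np.int64(297), np.int64(419), 35);
```

Emit:
{"op": "drive_tool", "data": {"targets": [[[-0.024,-0.007,0.043],0],[[-0.048,-0.014,0.087],0],[[-0.072,-0.022,0.13],0],[[-0.096,-0.029,0.173],0],[[-0.12,-0.036,0.217],0]]}}

```text
t: 17.18
position: [0.455, -0.3291, 0.154]
tcp_rot: [-1.875, -2.52, 0.001]
force: [0.1, 0.3, 1.1]
width: 0.0024
```

Emit:
{"op": "drive_tool", "data": {"targets": [[[-0.024,-0.007,0.06],0],[[-0.048,-0.014,0.13],0],[[-0.072,-0.022,0.2],0],[[-0.096,-0.029,0.3],0],[[-0.096,-0.029,0.4],0]]}}

```text
t: 17.6
position: [0.4458, -0.3321, 0.1947]
tcp_rot: [-1.876, -2.52, 0.0]
force: [-0.1, 0.3, 0.8]
width: 0.0024
```

Emit:
{"op": "drive_tool", "data": {"targets": [[[0,0,0.1],0],[[0,0,0.2],0],[[0,0,0.3],0],[[0,0,0.4],0],[[0,0,0.5],0]]}}

```text
t: 18.02
position: [0.4465, -0.3319, 0.2448]
tcp_rot: [1.875, 2.52, 0.0]
force: [0.6, 0.1, -0.0]
width: 0.0024
```

Emit:
{"op": "drive_tool", "data": {"targets": [[[0,0,0],0],[[0,0,0],0]]}}

```text
t: 18.18
position: [0.4467, -0.3321, 0.2444]
tcp_rot: [1.875, 2.519, -0.0]
force: [0.2, 0.7, -0.5]
width: 0.0024
```

```bash
python3 - <<'E'
from h import *
c=shot('wrist','w9'); s=shot('scene','s9'); shot('top','t9'); o=sensors.get_obs();print(o['position'],o['width'],o['force'],o['qpos'].round(2))
p=np.array(o['position']); print(proj(s,p),proj(s,p+[0,0,.035]),proj(s,p-[0,0,.1]))
def cr(tag,x,y,w,h,W,H): return cv2.resize(cv2.imread(f'pics/{tag}_raw.png')[y:y+h,x:x+w],(W,H),interpolation=cv2.INTER_CUBIC)
a=np.vstack([np.hstack([cr('w9',210,80,200,150,400,300),cr('s9',60,80,200,150,400,300)]),np.hstack([cr('t9',400,120,200,150,400,300),cr('s9',230,110,240,180,400,300)])]); cv2.imwrite('pics/v11.png',np.clip(a*1.5,0,255).astype(np.uint8))
E
```

```text
[ 0.44606109 -0.33158201  0.24298764] 0.002091713238260526 [0.20685065 0.03076887 0.31682324] [-0.76  0.22  1.41  0.    1.51 -1.06]
[126.67891285 131.88029795] [119.92800997 118.24198894] [143.69828607 166.26317609]
```

View pics/v11.png

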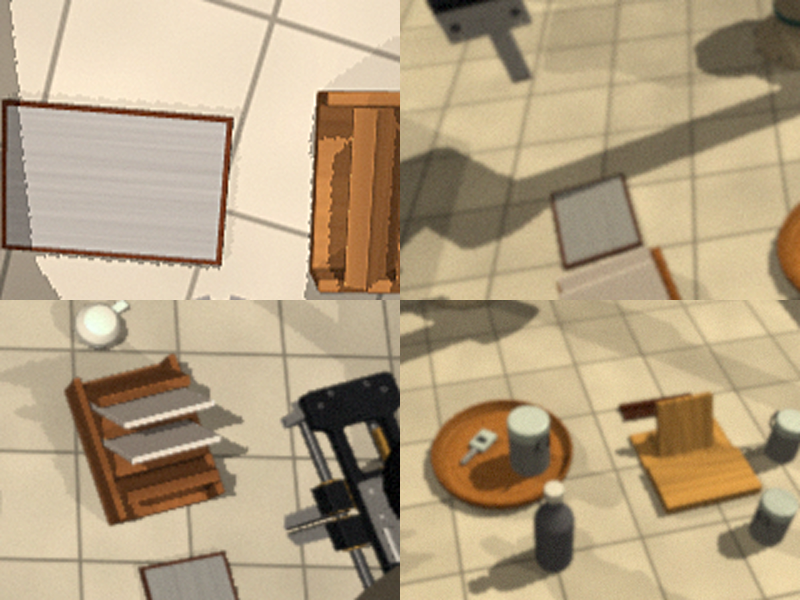

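The mirror slipped out of the pinch as it left the slot. It now lies face-up on the table, robot side of the rack, with its bottom edge toward the rack. The tiles, tray, key and canister are undisturbed. I'll measure the mirror so I can push it against the rack's foot, tip it up and regrasp it.

```bash
python3 - <<'E'
from h import *
np.set_printoptions(precision=4,suppress=True)
c=load('w9'); q=lambda x,y,z:atz(c,210+x/2,80+y/2,z)
C=[q(*p,.007) for p in((5,100),(232,118),(220,265),(3,247))]; print(np.array(C))
for i in range(4): print(np.linalg.norm(C[i]-C[(i+1)%4]),np.degrees(np.arctan2(*(C[(i+1)%4]-C[i])[1::-1])))
for z in (0,.016,.07,.08): print(z,[q(*p,z) for p in((317,92),(310,290))])
# predicted rack rear corners: from mirror top rear centre derive rack frame
a=np.array([.9563,.2924,0]);b=np.array([-.2924,.9563,0])
# rear top of mirror in rack: x=-30-75=-105mm -> centre
O=np.array([.4855,-.3209,0])+.105*a; print('rack origin',O)
for z in(0,.016,.068,.08): print(z,[ (proj(c,O-.085*a+s*.062*b+[0,0,z])-[210,80])*2 for s in(1,-1)])
E
```

```text
[[ 0.2991 -0.3198  0.007 ]
 [ 0.4427 -0.2889  0.007 ]
 [ 0.4635 -0.3858  0.007 ]
 [ 0.3189 -0.4157  0.007 ]]
0.1468723390867156 12.142224758558228
0.09909906983894744 -77.8813689793625
0.14766176161385502 -168.30813351577785
0.09794189762066613 101.65920468454276
0 [array([ 0.4913, -0.2574,  0.    ]), array([ 0.5295, -0.387 ,  0.    ])]
0.016 [array([ 0.4891, -0.2577,  0.016 ]), array([ 0.526 , -0.3828,  0.016 ])]
0.07 [array([ 0.4816, -0.259 ,  0.07  ]), array([ 0.514 , -0.3689,  0.07  ])]
0.08 [array([ 0.4802, -0.2593,  0.08  ]), array([ 0.5118, -0.3663,  0.08  ])]
rack origin [ 0.5859 -0.2902  0.    ]
0 [array([310.8015,  87.4507]), array([306.472 , 270.6178])]
0.016 [array([314.1165,  87.7275]), array([309.4327, 277.0721])]
0.068 [array([326.7617,  88.7836]), array([320.609 , 301.4357])]
0.08 [array([330.172 ,  89.0684]), array([323.5917, 307.9377])]
```

Emit:
{"op": "drive_tool", "data": {"targets": [[[-0.2,-0.06,0],-0.039],[[-0.4,-0.12,0],-0.078],[[-0.6,-0.18,0],-0.117],[[-0.8,-0.25,0],-0.156],[[-0.9,-0.28,0],-0.195]], "jaw": 0.49}}

```text
t: 18.75
position: [0.3541, -0.36, 0.243]
tcp_rot: [-2.553, -1.827, 0.002]
force: [0.4, -0.8, 0.4]
width: 0.0324
```

Emit:
{"op": "drive_tool", "data": {"targets": [[[-0.2,-0.06,-0.2],-0.039],[[-0.4,-0.12,-0.4],-0.078],[[-0.6,-0.18,-0.6],-0.117],[[-0.77,-0.24,-0.8],-0.156],[[-0.77,-0.24,-0.9],-0.195]]}}

```text
t: 19.17
position: [0.2756, -0.3827, 0.1509]
tcp_rot: [-2.983, -0.97, 0.004]
force: [0.7, 0.1, 0.2]
width: 0.0657
```

Emit:
{"op": "drive_tool", "data": {"targets": [[[0,0,-0.2],-0.039],[[0,0,-0.4],-0.078],[[0,0,-0.6],-0.11],[[0,0,-0.8],-0.11],[[0,0,-0.8],-0.11]]}}

```text
t: 19.58
position: [0.2774, -0.3805, 0.0699]
tcp_rot: [-3.1, -0.455, 0.005]
force: [-0.1, 0.5, -0.3]
width: 0.07
```

Emit:
{"op": "drive_tool", "data": {"targets": [[[0,0,0],0],[[0,0,0],0],[[0,0,0],0]]}}

```text
t: 19.83
position: [0.2799, -0.3849, 0.0749]
tcp_rot: [3.106, 0.456, 0.001]
force: [0.2, -0.1, -1.3]
width: 0.0706
```

Emit:
{"op": "drive_tool", "data": {"targets": [[[0,0,-0.2],0],[[0,0,-0.4],0],[[0,0,-0.6],0],[[0,0,-0.8],0],[[0,0,-0.98],0]]}}

```text
t: 20.25
position: [0.28, -0.385, -0.024]
tcp_rot: [3.106, 0.456, 0.001]
force: [0.4, -0.4, -0.5]
width: 0.0695
```

Emit:
{"op": "drive_tool", "data": {"targets": [[[0,0,-0.02],0],[[0,0,-0.04],0],[[0,0,-0.06],0],[[0,0,-0.06],0]]}}

```text
t: 20.58
position: [0.28, -0.385, -0.0293]
tcp_rot: [3.106, 0.456, 0.001]
force: [-0.2, -1.3, -0.2]
width: 0.0702
```

Emit:
{"op": "drive_tool", "data": {"targets": [[[0,0,-0.02],0],[[0,0,-0.04],0],[[0,0,-0.04],0]]}}

```text
t: 20.83
position: [0.2798, -0.3848, -0.0336]
tcp_rot: [3.106, 0.456, 0.001]
force: [-0.1, 0.3, 2.1]
width: 0.0702
```

Emit:
{"op": "drive_tool", "data": {"targets": [[[0,0,-0.01],0],[[0,0,-0.02],0],[[0,0,-0.02],0]]}}

```text
t: 21.08
position: [0.2798, -0.3848, -0.0338]
tcp_rot: [3.106, 0.456, 0.001]
force: [-2.1, 3.6, 20.6]
width: 0.07
```

Emit:
{"op": "drive_tool", "data": {"targets": [[[0,0,0.025],0],[[0.06,0.018,0.025],0],[[0.12,0.037,0.025],0],[[0.19,0.058,0.025],0],[[0.25,0.076,0.025],0]]}}

```text
t: 21.5
position: [0.3043, -0.3767, -0.0337]
tcp_rot: [3.107, 0.458, -0.003]
force: [-4.7, -1.4, 6.0]
width: 0.07
```

Emit:
{"op": "drive_tool", "data": {"targets": [[[0.08,0.024,0],0],[[0.16,0.049,0],0],[[0.24,0.073,0],0],[[0.32,0.098,0],0],[[0.4,0.122,0],0]]}}

```text
t: 21.92
position: [0.344, -0.3644, -0.0336]
tcp_rot: [3.107, 0.459, -0.004]
force: [-5.5, -2.1, 5.6]
width: 0.0705
```

Emit:
{"op": "drive_tool", "data": {"targets": [[[0.01,0.003,0],0],[[0.02,0.006,0],0],[[0.03,0.009,0],0],[[0.03,0.009,0],0]]}}

```text
t: 22.25
position: [0.3471, -0.3636, -0.0336]
tcp_rot: [3.107, 0.46, -0.003]
force: [-5.3, -1.8, 6.2]
width: 0.0703
```

Emit:
{"op": "drive_tool", "data": {"targets": [[[0.015,0.005,0],0],[[0.03,0.009,0],0],[[0.045,0.014,0],0],[[0.045,0.014,0],0]]}}

```text
t: 22.58
position: [0.3514, -0.3621, -0.0336]
tcp_rot: [3.107, 0.459, -0.004]
force: [-4.9, -1.7, 6.7]
width: 0.0698
```

Emit:
{"op": "drive_tool", "data": {"targets": [[[0.015,0.005,0],0],[[0.03,0.009,0],0],[[0.04,0.012,0],0],[[0.04,0.012,0],0]]}}

```text
t: 22.92
position: [0.3536, -0.3613, -0.0336]
tcp_rot: [3.107, 0.461, -0.009]
force: [-10.7, -2.7, 8.6]
width: 0.0702
```

Emit:
{"op": "drive_tool", "data": {"targets": [[[0.014,0.004,0.02],0],[[0.014,0.004,0.08],0],[[0.017,0.005,0.14],0],[[0.021,0.006,0.2],0],[[0.025,0.008,0.26],0]]}}

```text
t: 23.33
position: [0.3548, -0.3591, -0.0089]
tcp_rot: [-3.105, -0.458, 0.011]
force: [-9.0, -3.5, -0.4]
width: 0.0702
```

Emit:
{"op": "drive_tool", "data": {"targets": [[[0.01,0.003,0.06],0],[[0.021,0.006,0.12],0],[[0.035,0.011,0.18],0],[[0.053,0.016,0.24],0],[[0.072,0.022,0.29],0]]}}

```text
t: 23.75
position: [0.3618, -0.3572, 0.0206]
tcp_rot: [-3.106, -0.459, 0.013]
force: [-8.9, -3.4, 2.5]
width: 0.0699
```

Emit:
{"op": "drive_tool", "data": {"targets": [[[0.025,0.008,0.07],0],[[0.055,0.017,0.12],0],[[0.085,0.026,0.18],0],[[0.14,0.043,0.27],0],[[0.21,0.064,0.36],0]]}}

```text
t: 24.17
position: [0.3809, -0.3517, 0.057]
tcp_rot: [-3.107, -0.46, 0.019]
force: [-15.0, -3.9, 9.9]
width: 0.0698
```

Emit:
{"op": "drive_tool", "data": {"targets": [[[0.035,0.011,0.045],0],[[0.075,0.023,0.09],0],[[0.12,0.036,0.13],0],[[0.16,0.049,0.17],0],[[0.21,0.063,0.21],0]]}}

```text
t: 24.58
position: [0.4077, -0.3445, 0.0781]
tcp_rot: [-3.108, -0.456, 0.001]
force: [-2.0, -0.5, 1.7]
width: 0.0698
```

Emit:
{"op": "drive_tool", "data": {"targets": [[[0.06,0.018,0.03],0],[[0.12,0.036,0.06],0],[[0.17,0.052,0.08],0],[[0.22,0.067,0.1],0],[[0.27,0.082,0.12],0]]}}

```text
t: 25.0
position: [0.4354, -0.3362, 0.0901]
tcp_rot: [-3.108, -0.456, -0.0]
force: [-1.0, 0.2, 1.0]
width: 0.0701
```

Emit:
{"op": "drive_tool", "data": {"targets": [[[0.05,0.015,0.01],0],[[0.1,0.03,0.02],0],[[0.14,0.043,0.03],0],[[0.18,0.055,0.04],0],[[0.22,0.067,0.04],0]]}}

```text
t: 25.42
position: [0.4571, -0.3299, 0.0943]
tcp_rot: [3.108, 0.456, 0.0]
force: [0.8, -0.5, 1.2]
width: 0.07
```

```bash
python3 - <<'E'
from h import *
A=np.array([.9563,.2924,0]);B=np.array([-.2924,.9563,0])
o=sensors.get_obs(); p=o['position']; print('TCP a,b',p@A,p@B,p[2],'tip',p[2]+.0337)
w=shot('wrist','w10'); s=shot('scene','s10'); t=shot('top','t10')
def col(c,X):
    u=proj(c,X).round().astype(int)
    return (tuple(u), tuple(c['color'][u[1],u[0]])) if 0<=u[0]<640 and 0<=u[1]<400 else None
for a in (.24,.27,.30,.33,.36): print(a,[col(c,a*A+(-.4486+l)*B) for c in(s,t) for l in(-.035,.035)])
for th in (60,75,85,90):
    r=np.radians(th);P=(.3904-.007*np.sin(r)); 
    print(th,[(n,proj(c,(P-.15*np.cos(r)+.0035)*A+(-.4486+l)*B+[0,0,.15*np.sin(r)]).round(),col(c,(P-.14*np.cos(r)+.007)*A+(-.4486+l)*B+[0,0,.14*np.sin(r)])) for n,c in(('s',s),('t',t),('w',w)) for l in(-.047,.047)])
E
```

```text
TCP a,b 0.3406395031588987 -0.4491683030498984 0.09431174789133265 tip 0.12801174789133266
0.24 [((np.int64(142), np.int64(190)), (np.uint8(64), np.uint8(60), np.uint8(55))), ((np.int64(168), np.int64(180)), (np.uint8(58), np.uint8(54), np.uint8(50))), ((np.int64(517), np.int64(286)), (np.uint8(144), np.uint8(133), np.uint8(111))), ((np.int64(488), np.int64(295)), (np.uint8(156), np.uint8(145), np.uint8(123)))]
0.27 [((np.int64(144), np.int64(197)), (np.uint8(58), np.uint8(53), np.uint8(47))), ((np.int64(170), np.int64(187)), (np.uint8(60), np.uint8(55), np.uint8(47))), ((np.int64(512), np.int64(273)), (np.uint8(146), np.uint8(134), np.uint8(114))), ((np.int64(483), np.int64(282)), (np.uint8(158), np.uint8(148), np.uint8(126)))]
0.3 [((np.int64(147), np.int64(204)), (np.uint8(62), np.uint8(61), np.uint8(53))), ((np.int64(173), np.int64(194)), (np.uint8(63), np.uint8(58), np.uint8(51))), ((np.int64(507), np.int64(261)), (np.uint8(128), np.uint8(121), np.uint8(100))), ((np.int64(478), np.int64(269)), (np.uint8(156), np.uint8(146), np.uint8(123)))]
0.33 [((np.int64(150), np.int64(212)),
[... 2487 characters left out ...]
, (np.uint8(175), np.uint8(165), np.uint8(148))))]
90 [('s', array([126., 187.]), ((np.int64(128), np.int64(191)), (np.uint8(88), np.uint8(77), np.uint8(62)))), ('s', array([169., 172.]), ((np.int64(171), np.int64(176)), (np.uint8(59), np.uint8(57), np.uint8(46)))), ('t', array([528., 210.]), ((np.int64(525), np.int64(209)), (np.uint8(145), np.uint8(136), np.uint8(114)))), ('t', array([484., 222.]), ((np.int64(481), np.int64(222)), (np.uint8(101), np.uint8(59), np.uint8(29)))), ('w', array([419., 165.]), ((np.int64(414), np.int64(156)), (np.uint8(173), np.uint8(162), np.uint8(144)))), ('w', array([216., 167.]), ((np.int64(222), np.int64(157)), (np.uint8(176), np.uint8(164), np.uint8(147))))]
```

The colours at the projected points fit a mirror lifted to about 75°: bare floor where it lay, and a brown rim where the 75° top edge should be. I'll keep going to upright.

Emit:
{"op": "drive_tool", "data": {"targets": [[[0.06,0.018,0],0],[[0.12,0.037,0],0],[[0.18,0.055,0],0],[[0.24,0.073,0],0],[[0.3,0.092,0],0]]}}

```text
t: 25.98
position: [0.4874, -0.3206, 0.0942]
tcp_rot: [3.108, 0.456, 0.0]
force: [1.0, 0.1, -0.2]
width: 0.0702
```

Emit:
{"op": "drive_tool", "data": {"targets": [[[0.02,0.006,0],0],[[0.04,0.012,0],0],[[0.06,0.018,0],0],[[0.06,0.018,0],0]]}}

```text
t: 26.32
position: [0.4928, -0.3189, 0.0941]
tcp_rot: [-3.108, -0.456, 0.0]
force: [-0.1, 0.1, 0.1]
width: 0.0698
```

Emit:
{"op": "drive_tool", "data": {"targets": [[[0.02,0.006,0],0],[[0.04,0.012,0],0],[[0.06,0.018,0],0],[[0.06,0.018,0],0]]}}

```text
t: 26.65
position: [0.499, -0.3171, 0.0942]
tcp_rot: [3.108, 0.456, 0.001]
force: [0.7, -0.0, 1.0]
width: 0.0703
```

```bash
python3 - <<'E'
from h import *
w=shot('wrist','w11'); s=shot('scene','s11'); t=shot('top','t11'); o=sensors.get_obs(); print(o['position'],o['force'])
def cr(tag,x,y,w,h,W,H): return cv2.resize(cv2.imread(f'pics/{tag}_raw.png')[y:y+h,x:x+w],(W,H),interpolation=cv2.INTER_CUBIC)
a=np.vstack([np.hstack([cr('w11',180,60,280,210,400,300),cr('s11',90,130,160,120,400,300)]),np.hstack([cr('t11',420,140,160,120,400,300),cr('w11',0,0,640,400,400,300)])]); cv2.imwrite('pics/v12.png',np.clip(a*1.5,0,255).astype(np.uint8))
E
```

```text
[ 0.49862373 -0.31720627  0.09418513] [0.03429111 0.66297287 0.02252421]
```

View pics/v12.png

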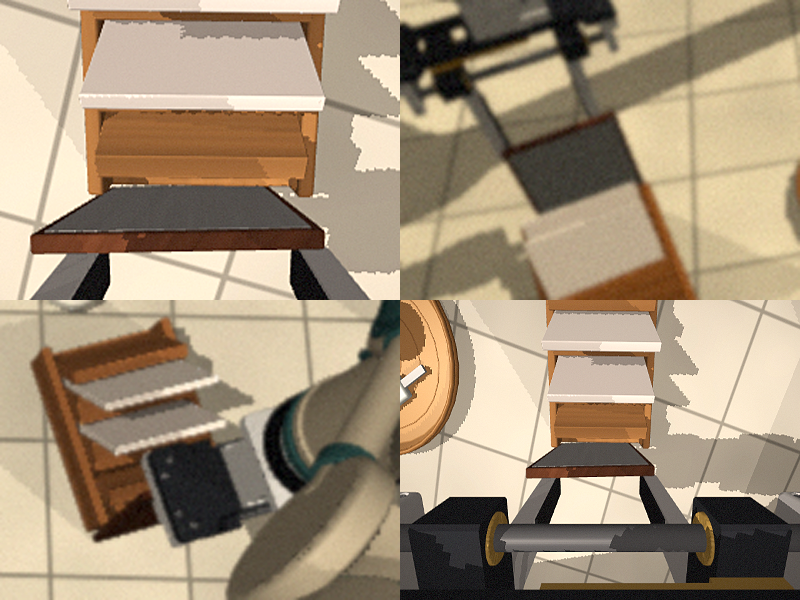

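```bash
python3 - <<'E'
from h import *
np.set_printoptions(precision=4,suppress=True)
A=np.array([.9563,.2924,0]);B=np.array([-.2924,.9563,0])
c=load('w11'); k=400/280
for n,x,y,z in(('backtop L',32,252,.150),('backtop R',323,248,.150),('fronttop L',33,237,.150),('fronttop R',324,233,.150),('facebot L',110,187,.0),('facebot R',263,190,.0),('rackrear L',90,192,.03),('rackrear R',312,193,.03)):
    X=atz(c,180+x/k,60+y/k,z); print(n,X,'a',X@A,'b',X@B)
s=load('s11'); 
for n,x,y,z in(('s top L(-b)',504,152,.15),('s top R',612,113,.15)):
    X=atz(s,90+(x-400)/2.5,130+y/2.5,z); print(n,X@A,X@B)
print(c['R'].T@-c['t'])
E
```

```text
backtop L [ 0.4941 -0.2592  0.15  ] a 0.39676022812599 b -0.3923686209526926
backtop R [ 0.5238 -0.3536  0.15  ] a 0.39747510170196443 b -0.4913363905072989
fronttop L [ 0.4995 -0.2584  0.15  ] a 0.4020891977474307 b -0.39316394070333704
fronttop R [ 0.5289 -0.3521  0.15  ] a 0.4027915216412033 b -0.4914004847785003
facebot L [ 0.4864 -0.2612  0.    ] a 0.38875873731435623 b -0.3920047909216995
facebot R [ 0.5126 -0.356   0.    ] a 0.38609173173732625 b -0.4903297929058371
rackrear L [ 0.4876 -0.2544  0.03  ] a 0.39195156963361877 b -0.3858402249536247
rackrear R [ 0.5239 -0.3782  0.03  ] a 0.39043914837729654 b -0.5149065321811757
s top L(-b) 0.40491604569681416 -0.4868398772606557
s top R 0.40384576850647136 -0.3924693876630231
[ 0.5629 -0.298   0.3082]
```

The mirror stands upright, leaning about 5.5° past vertical onto the rack, with its centre at b ≈ −0.442. I'll retreat, turn the jaws across it and regrasp from above.

Emit:
{"op": "drive_tool", "data": {"targets": [[[-0.05,-0.015,0],0],[[-0.15,-0.046,0],0],[[-0.3,-0.092,0],0],[[-0.48,-0.147,0.1],0.039],[[-0.48,-0.147,0.3],0.078]]}}

```text
t: 27.22
position: [0.4444, -0.331, 0.1221]
tcp_rot: [-3.022, -0.837, 0.01]
force: [0.4, -0.7, -0.4]
width: 0.07
```

Emit:
{"op": "drive_tool", "data": {"targets": [[[0,0,0.2],0.039],[[0,0,0.4],0.078],[[0,0,0.4],0.117],[[0,0,0.4],0.156],[[0,0,0.4],0.195]], "jaw": -0.06}}

```text
t: 27.63
position: [0.449, -0.3325, 0.1649]
tcp_rot: [2.632, 1.713, -0.001]
force: [0.1, -0.3, -0.7]
width: 0.0446
```

Emit:
{"op": "drive_tool", "data": {"targets": [[[0,0,0],0.039],[[0,0,0],0.078],[[0,0,0],0.117],[[0,0,0],0.156],[[0,0,0],0.195]]}}

```text
t: 28.05
position: [0.4488, -0.3323, 0.1642]
tcp_rot: [-1.993, -2.428, 0.001]
force: [0.4, -0.2, -0.1]
width: 0.0442
```

Emit:
{"op": "drive_tool", "data": {"targets": [[[0,0,0],0.03],[[0,0,0],0.03],[[0,0,0],0.03]]}}

```text
t: 28.3
position: [0.4493, -0.3322, 0.1642]
tcp_rot: [-1.887, -2.511, 0.0]
force: [0.5, 0.7, -0.6]
width: 0.0444
```

```bash
python3 - <<'E'
from h import *
o=sensors.get_obs(); p=o['position']; print(o['t'],p,o['tcp_rot'],o['width'])
R=Ro.from_rotvec(o['tcp_rot']).as_matrix(); print('jaw',np.degrees(np.arctan2(R[1,1],R[0,1])))
s=shot('scene','s12');c=shot('wrist','w12')
d=np.abs(s['color'].astype(int)-load('s11')['color']).sum(2)
print('diff near mirror face',d[183:205,145:185].mean())
A=np.array([.9563,.2924,0]);B=np.array([-.2924,.9563,0])
for n,X in dict(backtopL=.397*A-.392*B,backtopR=.397*A-.491*B,fronttopL=.4025*A-.392*B).items(): print(n,proj(c,X+[0,0,.15]))
g=cv2.imread('pics/w12_raw.png')
for r in (150,165,180): print(r,[tuple(map(int,g[r,x])) for x in range(326,420,4)])
E
```

```text
28.3 [ 0.44931332 -0.33217065  0.16424396] [-1.88749176e+00 -2.51100309e+00  3.34397419e-04] 0.044403805492249905
jaw 16.136485169331824
diff near mirror face 10.0375
backtopL [416.14580978 133.38641793]
backtopR [409.42759579 273.38952646]
fronttopL [424.57039986 133.2464115 ]
150 [(137, 154, 165), (120, 135, 146), (145, 163, 174), (145, 164, 175), (145, 163, 174), (144, 163, 174), (145, 163, 175), (146, 164, 176), (147, 164, 176), (145, 163, 175), (9, 16, 33), (9, 18, 40), (16, 21, 37), (2, 14, 32), (13, 20, 37), (10, 25, 39), (20, 21, 39), (7, 21, 38), (18, 23, 41), (2, 14, 31), (5, 20, 37), (9, 24, 39), (14, 27, 51), (27, 48, 83)]
165 [(130, 146, 157), (145, 164, 174), (145, 162, 174), (145, 162, 174), (144, 161, 173), (143, 161, 173), (143, 161, 172), (147, 164, 175), (143, 161, 172), (146, 163, 175), (0, 12, 33), (10, 20, 40), (15, 25, 43), (14, 24, 41), (18, 24, 43), (18, 27, 42), (9, 23, 41), (16, 23, 40), (9, 20, 38), (6, 22, 39), (17, 28, 44), (12, 22, 42), (26, 46, 84), (33, 46, 87)]
180 [(144, 162, 173), (145, 162, 175), (144, 162, 173), (143, 162, 173), (144, 162, 173), (145, 161, 173), (144, 162, 173), (143, 160, 172), (143, 161, 172), (143, 161, 172), (6, 12, 32), (3, 13, 37), (11, 25, 40), (8, 21, 40), (7, 16, 40), (17, 21, 43), (8, 20, 39), (17, 21, 41), (9, 20, 38), (15, 23, 41), (8, 19, 37), (7, 19, 39), (31, 50, 89), (32, 53, 89)]
```

Emit:
{"op": "drive_tool", "data": {"targets": [[[0.2,0.09,0],0.005],[[0.4,0.17,0],0.005],[[0.59,0.257,0],0.005],[[0.59,0.257,0],0.005],[[0.59,0.257,0],0.005]]}}

```text
t: 28.82
position: [0.5096, -0.306, 0.1639]
tcp_rot: [-1.862, -2.529, 0.001]
force: [0.2, -0.4, -0.2]
width: 0.0443
```

```bash
python3 - <<'E'
from h import *
o=sensors.get_obs(); print(o['position'])
c=shot('wrist','w13'); brown('w13',y0=130,y1=250)
A=np.array([.9563,.2924,0]);B=np.array([-.2924,.9563,0])
print([proj(c,X+[0,0,.15]) for X in(.397*A-.392*B,.397*A-.491*B,.4025*A-.392*B)])
E
```

```text
[ 0.50961962 -0.30596225  0.1638694 ]
130 None; 138 (np.int64(308), np.int64(310), 3); 146 (np.int64(318), np.int64(419), 63); 154 (np.int64(317), np.int64(411), 35); 162 (np.int64(317), np.int64(375), 32); 170 (np.int64(317), np.int64(374), 36); 178 (np.int64(317), np.int64(419), 42); 186 (np.int64(317), np.int64(419), 54); 194 (np.int64(318), np.int64(419), 54); 202 (np.int64(318), np.int64(419), 54); 210 (np.int64(318), np.int64(419), 55); 218 (np.int64(318), np.int64(419), 54); 226 (np.int64(318), np.int64(419), 55); 234 (np.int64(318), np.int64(418), 44); 242 (np.int64(318), np.int64(417), 44); 
[array([318.304852  , 146.60001452]), array([317.99667166, 284.48319019]), array([326.65757044, 146.62702308])]
```

Emit:
{"op": "drive_tool", "data": {"targets": [[[-0.01,0,-0.2],0],[[-0.01,0,-0.4],0],[[-0.01,0,-0.6],0],[[-0.01,0,-0.8],0],[[-0.01,0,-0.89],0]]}}

```text
t: 29.28
position: [0.5058, -0.3057, 0.0728]
tcp_rot: [-1.863, -2.524, 0.001]
force: [-0.4, 1.0, 0.2]
width: 0.0443
```

Emit:
{"op": "drive_tool", "data": {"targets": [[[0,0,0],0],[[0,0,0],0],[[0,0,0],0],[[0,0,0],0],[[0,0,0],0]], "jaw": -0.6}}

```text
t: 29.7
position: [0.5092, -0.3068, 0.0764]
tcp_rot: [1.862, 2.527, -0.0]
force: [-0.2, -0.2, -0.0]
width: 0.0194
```

Emit:
{"op": "drive_tool", "data": {"targets": [[[0,0,0],0],[[0,0,0],0],[[0,0,0],0],[[0,0,0],0],[[0,0,0],0]], "jaw": -1}}

```text
t: 30.12
position: [0.5048, -0.3076, 0.0759]
tcp_rot: [-1.859, -2.527, 0.01]
force: [-6.4, -1.3, 4.8]
width: 0.0076
```

Emit:
{"op": "drive_tool", "data": {"targets": [[[-0.02,-0.006,0.05],0],[[-0.02,-0.006,0.12],0],[[-0.02,-0.006,0.2],0],[[-0.02,-0.006,0.28],0],[[-0.02,-0.006,0.36],0]]}}

```text
t: 30.53
position: [0.5035, -0.3065, 0.1104]
tcp_rot: [-1.858, -2.526, 0.005]
force: [-4.6, -0.9, -3.5]
width: 0.0068
```

Emit:
{"op": "drive_tool", "data": {"targets": [[[0,0,0.15],0],[[0,0,0.3],0],[[0,0,0.45],0],[[0,0,0.6],0],[[0,0,0.75],0]]}}

```text
t: 30.95
position: [0.5082, -0.3065, 0.1876]
tcp_rot: [1.862, 2.527, 0.003]
force: [-0.6, -0.3, -2.8]
width: 0.0067
```

```bash
python3 - <<'E'
from h import *
c=shot('wrist','w14'); shot('scene','s14'); shot('top','t14'); o=sensors.get_obs(); print(o['t'],o['position'],o['width'],o['force'],o['qpos'].round(2))
brown('w14',y0=130,y1=250)
E
```

```text
31.1 [ 0.50844468 -0.30721437  0.18776217] 0.006975961487368967 [-0.11980945 -0.2415386  -3.73583954] [-0.66  0.29  1.44  0.    1.4  -0.96]
130 None; 138 None; 146 (np.int64(317), np.int64(398), 39); 154 (np.int64(317), np.int64(361), 29); 162 (np.int64(313), np.int64(405), 35); 170 (np.int64(312), np.int64(416), 39); 178 (np.int64(312), np.int64(416), 51); 186 (np.int64(312), np.int64(415), 57); 194 (np.int64(312), np.int64(414), 57); 202 (np.int64(312), np.int64(414), 58); 210 (np.int64(312), np.int64(413), 58); 218 (np.int64(312), np.int64(412), 56); 226 (np.int64(312), np.int64(412), 58); 234 (np.int64(312), np.int64(411), 47); 242 (np.int64(312), np.int64(410), 44);
```

```bash
python3 - <<'E'
from h import *
np.set_printoptions(precision=4,suppress=True)
t=load('t2');s=load('s2');w=load('w1')
qt=lambda x,y,z:atz(t,180+x/4,135+(y-300)/4,z); qs=lambda x,y,z:atz(s,355+(x-400)/4,160+(y-300)/4,z)
qw=lambda x,y,z:atz(w,x/1.25,y/1.25,z)
print('T front L,R',qt(58,364,.018),qt(308,362,.018)); print('T blockrear L,R',qt(53,498,.018),qt(310,500,.018))
print('S front R(-y),L(+y)',qs(548,598,.018),qs(765,548,.018))
print('W rear L,R z6',qw(446,163,.006),qw(326,227,.006),'front',qw(395,348,.018),qw(511,285,.018),'blockrear',qw(474,232,.018),qw(360,294,.018))
zt=.006+.0816
print('backrest top front: T',qt(80,560,zt),qt(235,560,zt),' S',qs(516,345,zt),qs(648,325,zt),'W',qw(432,193,zt),qw(352,233,zt))
E
```

```text
T front L,R [0.6665 0.3569 0.018 ] [0.6715 0.2086 0.018 ]
T blockrear L,R [0.5843 0.3525 0.018 ] [0.587  0.2026 0.018 ]
S front R(-y),L(+y) [0.6783 0.2135 0.018 ] [0.6721 0.356  0.018 ]
W rear L,R z6 [0.513  0.3514 0.006 ] [0.5155 0.2028 0.006 ] front [0.6747 0.2076 0.018 ] [0.6653 0.3577 0.018 ] blockrear [0.592 0.346 0.018] [0.5984 0.2025 0.018 ]
backrest top front: T [0.5322 0.3142 0.0876] [0.5343 0.2307 0.0876]  S [0.5348 0.2344 0.0876] [0.5362 0.3218 0.0876] W [0.5254 0.3222 0.0876] [0.525  0.2406 0.0876]
```

Emit:
{"op": "drive_tool", "data": {"targets": [[[0,0,0.2],0],[[0,0,0.4],0],[[0,0,0.6],0],[[0.03,0.15,0.65],-0.01],[[0.05,0.35,0.65],-0.02]]}}

```text
t: 31.52
position: [0.513, -0.2731, 0.2519]
tcp_rot: [1.944, 2.463, 0.001]
force: [-0.1, 0.4, -3.3]
width: 0.0067
```

Emit:
{"op": "drive_tool", "data": {"targets": [[[0.03,0.2,0],-0.015],[[0.06,0.4,0],-0.03],[[0.09,0.6,0],-0.045],[[0.12,0.8,0],-0.06],[[0.14,1.0,0],-0.063]]}}

```text
t: 31.93
position: [0.5258, -0.1702, 0.2498]
tcp_rot: [-2.177, -2.263, -0.001]
force: [0.1, -0.3, -1.8]
width: 0.007
```

Emit:
{"op": "drive_tool", "data": {"targets": [[[0.03,0.2,0],0],[[0.06,0.4,0],0],[[0.09,0.6,0],0],[[0.12,0.8,0],0],[[0.14,1.0,0],0]]}}

```text
t: 32.35
position: [0.5397, -0.0702, 0.2499]
tcp_rot: [-2.175, -2.265, -0.001]
force: [-0.3, -0.7, -3.0]
width: 0.0066
```

Emit:
{"op": "drive_tool", "data": {"targets": [[[0.03,0.2,0],0],[[0.06,0.4,0],0],[[0.09,0.6,0],0],[[0.12,0.8,0],0],[[0.14,1.0,0],0]]}}

```text
t: 32.77
position: [0.5535, 0.0298, 0.2498]
tcp_rot: [-2.175, -2.265, -0.0]
force: [-0.2, 0.3, -2.7]
width: 0.0069
```

Emit:
{"op": "drive_tool", "data": {"targets": [[[0.03,0.2,0],0],[[0.06,0.4,0],0],[[0.09,0.6,0],0],[[0.12,0.8,0],0],[[0.14,1.0,0],0]]}}

```text
t: 33.18
position: [0.5675, 0.1297, 0.2498]
tcp_rot: [-2.175, -2.265, 0.0]
force: [-0.0, -0.7, -3.3]
width: 0.0067
```

Emit:
{"op": "drive_tool", "data": {"targets": [[[0.03,0.2,0],0],[[0.06,0.4,0],0],[[0.09,0.6,0],0],[[0.12,0.8,0],0],[[0.12,0.95,0],0]]}}

```text
t: 33.6
position: [0.5796, 0.2253, 0.2496]
tcp_rot: [-2.174, -2.265, 0.0]
force: [0.6, -0.2, -2.9]
width: 0.0069
```

Emit:
{"op": "drive_tool", "data": {"targets": [[[0,0.1,0],0],[[0,0.2,0],0],[[0,0.2,0],0],[[0,0.2,0],0]]}}

```text
t: 33.93
position: [0.5794, 0.243, 0.2509]
tcp_rot: [2.176, 2.266, -0.001]
force: [-0.6, 0.2, -2.0]
width: 0.0069
```

```bash
python3 - <<'E'
from h import *
o=sensors.get_obs(); print(o['t'],o['position'],o['width'],o['force'],o['qpos'].round(2))
R=Ro.from_rotvec(o['tcp_rot']).as_matrix(); print('jaw',np.degrees(np.arctan2(R[1,1],R[0,1])))
c=shot('wrist','w15');shot('scene','s15');shot('top','t15'); brown('w15',y0=130,y1=250)
E
```

```text
33.9333 [0.57938361 0.24297932 0.25093522] 0.006906315802680172 [-0.61731391  0.15196409 -1.96987014] [ 0.29  0.33  1.24 -0.    1.58  0.25]
jaw 2.3186850528979384
130 (np.int64(230), np.int64(311), 41); 138 (np.int64(283), np.int64(313), 17); 146 (np.int64(230), np.int64(322), 45); 154 (np.int64(230), np.int64(326), 41); 162 (np.int64(281), np.int64(325), 34); 170 (np.int64(230), np.int64(327), 45); 178 (np.int64(230), np.int64(327), 45); 186 (np.int64(281), np.int64(327), 25); 194 (np.int64(245), np.int64(327), 20); 202 (np.int64(312), np.int64(327), 16); 210 (np.int64(312), np.int64(327), 16); 218 (np.int64(312), np.int64(327), 16); 226 (np.int64(312), np.int64(326), 15); 234 (np.int64(312), np.int64(327), 16); 242 (np.int64(312), np.int64(327), 16);
```

```bash
python3 - <<'E'
from h import *
o=sensors.get_obs();p=o['position'];c=load('w15');g=cv2.imread('pics/w15_raw.png').astype(int)
Y=np.array([-.04,.999,0])
print([proj(c,p+l*Y+[-.0035,0,.074]) for l in(.045,.05,.055)])
m=(g[:,:,2]<100)&(g[:,:,2]-g[:,:,0]>25)
print([(r,int(m[r,311:329].sum())) for r in range(138,176,2)])
m14=cv2.imread('pics/w14_raw.png').astype(int);m=(m14[:,:,2]<100)&(m14[:,:,2]-m14[:,:,0]>25)
print([(r,int(m[r,311:329].sum())) for r in range(138,176,2)])
E
```

```text
[array([310.93541372, 175.85314827]), array([310.84993026, 163.71713678]), array([310.76301361, 151.37765571])]
[(138, 4), (140, 4), (142, 12), (144, 13), (146, 13), (148, 13), (150, 15), (152, 13), (154, 15), (156, 15), (158, 14), (160, 14), (162, 15), (164, 18), (166, 17), (168, 18), (170, 17), (172, 17), (174, 17)]
[(138, 0), (140, 0), (142, 12), (144, 13), (146, 13), (148, 14), (150, 14), (152, 14), (154, 15), (156, 15), (158, 15), (160, 12), (162, 14), (164, 17), (166, 17), (168, 17), (170, 16), (172, 16), (174, 16)]
```

Emit:
{"op": "drive_tool", "data": {"targets": [[[-0.01,0.12,0],0],[[-0.01,0.24,0],0],[[-0.01,0.36,-0.2],0],[[-0.01,0.36,-0.4],0],[[-0.01,0.36,-0.6],0]]}}

```text
t: 34.5
position: [0.5787, 0.2812, 0.1908]
tcp_rot: [-2.175, -2.267, -0.003]
force: [-0.3, 0.2, -2.5]
width: 0.0065
```

Emit:
{"op": "drive_tool", "data": {"targets": [[[0,0,-0.2],0],[[0,0,-0.4],0],[[0,0,-0.6],0],[[0,0,-0.8],0],[[0,0,-0.88],0]]}}

```text
t: 34.92
position: [0.5766, 0.2796, 0.1002]
tcp_rot: [-2.174, -2.264, 0.006]
force: [-0.1, -0.4, -2.0]
width: 0.0068
```

Emit:
{"op": "drive_tool", "data": {"targets": [[[0,0,0],0],[[0,0,0],0]]}}

```text
t: 35.08
position: [0.5788, 0.2798, 0.1034]
tcp_rot: [-2.176, -2.266, -0.001]
force: [0.4, -0.7, -1.8]
width: 0.0071
```

Emit:
{"op": "drive_tool", "data": {"targets": [[[0,0,-0.04],0],[[0,0,-0.08],0],[[0,0,-0.12],0],[[0,0,-0.12],0]]}}

```text
t: 35.42
position: [0.5782, 0.279, 0.0908]
tcp_rot: [-2.176, -2.265, 0.001]
force: [0.1, -0.4, -2.0]
width: 0.0072
```

Emit:
{"op": "drive_tool", "data": {"targets": [[[0,0,-0.02],0],[[0,0,-0.04],0],[[0,0,-0.06],0],[[0,0,-0.06],0]]}}

```text
t: 35.75
position: [0.5783, 0.279, 0.0848]
tcp_rot: [-2.176, -2.265, 0.001]
force: [0.4, -0.9, -2.0]
width: 0.0069
```

Emit:
{"op": "drive_tool", "data": {"targets": [[[0,0,-0.015],0],[[0,0,-0.03],0],[[0,0,-0.03],0]]}}

```text
t: 36.0
position: [0.5787, 0.2792, 0.0823]
tcp_rot: [2.176, 2.265, 0.001]
force: [-0.3, 0.3, -2.5]
width: 0.0069
```

Emit:
{"op": "drive_tool", "data": {"targets": [[[0,0,-0.01],0],[[0,0,-0.015],0],[[0,0,-0.015],0]]}}

```text
t: 36.25
position: [0.5788, 0.2791, 0.0821]
tcp_rot: [2.176, 2.265, 0.002]
force: [-1.5, -0.9, 4.4]
width: 0.0069
```

The mirror's bottom edge is on the groove floor (contact at bottom z ≈ 0.0065). I'll open the jaws a little and walk the mirror back onto the backrest between the fingers.

Emit:
{"op": "drive_tool", "data": {"targets": [[[0,0,0.01],0],[[0,0,0.01],0],[[0,0,0.01],0],[[-0.02,0,0.01],0],[[-0.04,0,0.01],0]], "jaw": -0.23}}

```text
t: 36.67
position: [0.5744, 0.2792, 0.0814]
tcp_rot: [-2.177, -2.265, 0.0]
force: [0.1, 0.5, 0.7]
width: 0.0346
```

Emit:
{"op": "drive_tool", "data": {"targets": [[[-0.04,0,0],0],[[-0.08,0,0],0],[[-0.12,0,0],0],[[-0.16,0,0],0],[[-0.2,-0.01,0],0]]}}

```text
t: 37.08
position: [0.554, 0.2783, 0.0817]
tcp_rot: [-2.176, -2.266, -0.0]
force: [-0.5, -0.0, -0.4]
width: 0.0362
```

Emit:
{"op": "drive_tool", "data": {"targets": [[[-0.04,0,0],0],[[-0.08,0,0],0],[[-0.12,0,0],0],[[-0.16,0,0],0],[[-0.2,-0.01,0],0]]}}

```text
t: 37.5
position: [0.5341, 0.2773, 0.0817]
tcp_rot: [-2.176, -2.265, -0.0]
force: [-0.7, -0.4, 0.4]
width: 0.0361
```

```bash
cat >> h.py <<'E'
def stand_check(s,names):
    X=np.array([.9992,.040,0]);Y=np.array([-.040,.9992,0]);O=np.array([.591,.280,0])
    g=s['color'].astype(int)
    for lean in (0,5,10,15,20,25,30):
        r=np.radians(lean);u=-np.sin(r)*X+np.array([0,0,np.cos(r)]);n=np.cos(r)*X+np.array([0,0,np.sin(r)])
        P=O-.0168*X+[0,0,.0075]+.0035*n
        f=lambda l,h:g[tuple(proj(s,P+l*Y+h*u).round().astype(int)[::-1])]
        print(lean,'top rim',[tuple(map(int,f(l,.1485))) for l in(-.03,.03)],'in',[tuple(map(int,f(l,.138))) for l in(-.03,.03)],'above',[tuple(map(int,f(l,.16))) for l in(-.03,.03)], proj(s,P+.15*u).round(1))
E
python3 - <<'E'
from h import *
s=shot('scene','s16'); o=sensors.get_obs(); print(o['t'],o['position'],o['width'],o['force'])
stand_check(s,0)
E
```

```text
37.55 [0.53299862 0.27695558 0.08164787] 0.036281640412726926 [-1.45798802 -1.1387645   0.24191334]
0 top rim [(63, 61, 50), (151, 138, 107)] in [(67, 63, 56), (154, 139, 110)] above [(64, 62, 55), (137, 127, 96)] [412.6 158.9]
5 top rim [(65, 62, 54), (128, 113, 88)] in [(61, 59, 50), (90, 76, 58)] above [(65, 60, 54), (70, 67, 57)] [410.3 155.3]
10 top rim [(63, 60, 53), (64, 58, 52)] in [(67, 63, 53), (59, 54, 47)] above [(56, 46, 39), (64, 61, 55)] [407.8 152.2]
15 top rim [(62, 58, 49), (44, 40, 35)] in [(63, 60, 51), (63, 58, 54)] above [(121, 109, 84), (43, 41, 36)] [405.4 149.6]
20 top rim [(68, 55, 43), (60, 56, 50)] in [(63, 58, 52), (60, 56, 49)] above [(151, 136, 106), (20, 18, 17)] [403.1 147.5]
25 top rim [(118, 106, 81), (60, 54, 49)] in [(55, 49, 40), (63, 59, 53)] above [(154, 138, 110), (42, 40, 34)] [400.7 145.8]
30 top rim [(154, 138, 110), (54, 48, 44)] in [(60, 49, 34), (60, 55, 48)] above [(155, 141, 112), (38, 34, 30)] [398.4 144.6]
```

Emit:
{"op": "drive_tool", "data": {"targets": [[[-0.03,0,0],0],[[-0.06,0,0],0],[[-0.09,0,0],0],[[-0.12,0,0],0],[[-0.12,0,0],0]]}}

```text
t: 37.97
position: [0.5221, 0.2772, 0.0818]
tcp_rot: [-2.176, -2.266, -0.0]
force: [-0.5, -0.1, -0.5]
width: 0.0361
```

```bash
python3 - <<'E'
from h import *
c=shot('wrist','w17'); o=sensors.get_obs();p=o['position']; print(o['t'],p,o['width'],o['force'])
brown('w17',x0=270,x1=372,y0=130,y1=258)
X=np.array([.9992,.040,0]);Y=np.array([-.040,.9992,0]);O=np.array([.591,.280,0])
for lean in(20,25,30):
    r=np.radians(lean);u=-np.sin(r)*X+np.array([0,0,np.cos(r)]);n=np.cos(r)*X+np.array([0,0,np.sin(r)]);P=O-.0168*X+[0,0,.0075]+.15*u
    print(lean,'back/front top at +y end',[proj(c,P+.05*Y+s*.0035*n).round(1) for s in(-1,1)],'z top',P[2])
print('finger tips',[proj(c,p+[0,0,.034]+s*p*0+s*.018*X).round(1) for s in(-1,1)])
E
```

```text
38.0167 [0.52250629 0.27723732 0.08181822] 0.036316283070223845 [-0.06877551  0.01392751  0.16872426]
130 None; 138 None; 146 (np.int64(365), np.int64(371), 6); 154 (np.int64(324), np.int64(359), 13); 162 (np.int64(291), np.int64(303), 13); 170 (np.int64(291), np.int64(303), 13); 178 (np.int64(270), np.int64(305), 16); 186 (np.int64(270), np.int64(303), 15); 194 (np.int64(270), np.int64(303), 14); 202 (np.int64(270), np.int64(305), 16); 210 (np.int64(270), np.int64(307), 17); 218 (np.int64(270), np.int64(303), 14); 226 (np.int64(292), np.int64(303), 12); 234 (np.int64(292), np.int64(307), 15); 242 (np.int64(293), np.int64(306), 13); 250 (np.int64(292), np.int64(305), 14); 
20 back/front top at +y end [array([313.4, 159.5]), array([328.7, 160.1])] z top 0.14845389311788626
25 back/front top at +y end [array([286.9, 158.2]), array([300.7, 158.9])] z top 0.14344616805549748
30 back/front top at +y end [array([263.5, 156.8]), array([275.6, 157.5])] z top 0.13740381056766582
finger tips [array([287.6, 243.3]), array([352.4, 243.2])]
```

Emit:
{"op": "drive_tool", "data": {"targets": [[[-0.025,0,0],0],[[-0.05,0,0],0],[[-0.05,0,0],0],[[-0.05,0,0],0]]}}

```text
t: 38.35
position: [0.5175, 0.2772, 0.0817]
tcp_rot: [2.176, 2.265, 0.0]
force: [0.1, 0.3, -1.1]
width: 0.036
```

Emit:
{"op": "drive_tool", "data": {"targets": [[[0,0,0.08],0],[[0,0,0.18],0],[[0,0,0.3],0],[[0,0,0.5],0],[[0,0,0.8],0]]}}

```text
t: 38.77
position: [0.5163, 0.2766, 0.1614]
tcp_rot: [-2.176, -2.264, 0.006]
force: [1.7, 0.8, -1.2]
width: 0.0363
```

Emit:
{"op": "drive_tool", "data": {"targets": [[[0,0,0.2],0],[[0,0,0.4],0],[[0,0,0.6],0],[[0,0,0.6],0],[[0,0,0.6],0]]}}

```text
t: 39.18
position: [0.5184, 0.2775, 0.2234]
tcp_rot: [2.175, 2.264, 0.005]
force: [0.4, -0.9, -0.4]
width: 0.0359
```

```bash
python3 - <<'E'
from h import *
o=sensors.get_obs(); print(o['t'],o['position'],o['force'])
s=shot('scene','s18');t=shot('top','t18'); stand_check(s,0)
c=shot('wrist','w18'); brown('w18',x0=240,x1=400,y0=100,y1=258)
X=np.array([.9992,.040,0]);Y=np.array([-.040,.9992,0]);O=np.array([.591,.280,0])
for lean in(20,25,30):
    r=np.radians(lean);u=-np.sin(r)*X+np.array([0,0,np.cos(r)]);n=np.cos(r)*X+np.array([0,0,np.sin(r)]);P=O-.0168*X+[0,0,.0075]
    print(lean,'top',[proj(c,P+.15*u+l*Y+.0035*n).round(1) for l in(.05,-.05)],'bot',[proj(c,P+.02*u+l*Y+.0035*n).round(1) for l in(.05,-.05)])
def diff(a,b,x,y,w,h): return np.abs(load(a)['color'][y:y+h,x:x+w].astype(int)-load(b)['color'][y:y+h,x:x+w]).mean().round(1)
print('canister/tray scene',diff('s18','s9',290,165,60,70),'bell',diff('s18','s0' if 0 else 'scene0',175,275,40,45),'bottle',diff('s18','scene0',305,215,35,60),'comb top',diff('t18','t2',195,232,65,14),'decoys',diff('s18','scene0',430,210,60,60),'tiles',diff('s18','s9',150,190,60,60))
E
```

```text
39.1833 [0.5184243  0.27748111 0.22337386] [ 0.42531195 -0.87557752 -0.38538419]
0 top rim [(64, 61, 53), (145, 132, 107)] in [(66, 62, 54), (149, 135, 107)] above [(71, 68, 58), (136, 124, 97)] [412.6 158.9]
5 top rim [(66, 63, 56), (142, 128, 100)] in [(66, 62, 55), (128, 115, 91)] above [(66, 61, 53), (125, 113, 88)] [410.3 155.3]
10 top rim [(65, 61, 55), (95, 81, 64)] in [(64, 62, 52), (68, 56, 46)] above [(65, 61, 52), (91, 78, 61)] [407.8 152.2]
15 top rim [(64, 61, 54), (62, 56, 49)] in [(64, 64, 53), (64, 58, 51)] above [(83, 64, 47), (64, 52, 34)] [405.4 149.6]
20 top rim [(54, 41, 32), (52, 43, 35)] in [(68, 64, 56), (63, 61, 50)] above [(142, 127, 100), (141, 125, 98)] [403.1 147.5]
25 top rim [(84, 66, 50), (112, 95, 72)] in [(61, 60, 50), (63, 57, 50)] above [(150, 136, 108), (145, 132, 102)] [400.7 145.8]
30 top rim [(142, 129, 100), (140, 127, 99)] in [(56, 44, 35), (52, 43, 34)] above [(147, 136, 105), (141, 130, 100)] [398.4 144.6]
100 None; 108 None; 116 None; 124 None; 132 (np.int64(264), np.int64(380), 10); 140 (np.int64(264), np.int64(372), 35); 148 (np.int64(26
[... 235 characters left out ...]
64(264), np.int64(370), 35); 204 (np.int64(263), np.int64(377), 27); 212 (np.int64(263), np.int64(317), 16); 220 (np.int64(263), np.int64(366), 35); 228 (np.int64(311), np.int64(350), 8); 236 (np.int64(311), np.int64(317), 7); 244 (np.int64(311), np.int64(317), 7); 252 (np.int64(313), np.int64(317), 5); 
20 top [array([330.8, 140.7]), array([330.1, 254.9])] bot [array([365.7, 134.5]), array([363.3, 217. ])]
25 top [array([315.9, 140.4]), array([316.4, 252.9])] bot [array([364.2, 134.5]), array([361.9, 216.9])]
30 top [array([302.2, 140. ]), array([303.7, 250.5])] bot [array([362.7, 134.5]), array([360.4, 216.8])]
canister/tray scene 10.3 bell 2.8 bottle 7.6 comb top 6.4 decoys 4.6 tiles 11.6
```

```bash
python3 - <<'E'
from h import *
def shift(a,b,x,y,w,h):
    f=lambda n:cv2.cvtColor(load(n)['color'],cv2.COLOR_RGB2GRAY)
    r=cv2.matchTemplate(f(a)[y-6:y+h+6,x-6:x+w+6],f(b)[y:y+h,x:x+w],cv2.TM_CCOEFF_NORMED); _,m,_,l=cv2.minMaxLoc(r); return (l[0]-6,l[1]-6,round(m,2))
s=shot('scene','s19'); 
print('mirror still',shift('s19','s18',385,140,45,60))
for n,r in dict(canister=(290,170,40,50),key=(265,185,30,25),bottle=(305,220,35,55),bell=(175,278,38,40),tiles=(155,195,50,30)).items(): print(n,shift('s19','s9',*r))
print('comb',shift('t18','t2',198,234,60,10))
o=sensors.get_obs(); print(o['t'],o['force'])
robot.finish_job()
E
```

```text
mirror still (0, 0, 1.0)
canister (-1, 0, 0.81)
key (0, 0, 0.79)
bottle (0, 0, 0.93)
bell (0, 0, 1.0)
tiles (0, 0, 0.63)
comb (0, 0, 0.99)
39.3833 [ 0.60473694 -0.51965402  0.06156179]
the job is handed in; nothing more can be done
```

The canister is upright on the tray floor, clear of the key. The mirror is propped in the stand's groove, leaning on the backrest with its face outward. I handed the job in at 39.4 s of the 64 s; the hand-in gives no verdict.

**What went wrong on the way**
- **Finger length:** the fingers end about 34 mm short of the reported TCP, contrary to the text. My first closing on the mirror therefore landed on its top edge. Touching the table later confirmed the offset.
- **Dropped mirror:** the second pinch drew the mirror about 60 mm along the slot, then lost it. It fell face-up on the table in front of the rack.
- **Recovery:** I pushed it against the rack's foot, tipped it upright, regrasped it flat and raised it to about 112 mm at the bottom edge. The step 2 condition needs 85 mm while held, so this should count. I then lowered it into the groove and walked it back onto the backrest.

**Last checks**
- **Mirror lean:** about 25° in the wrist view, between 20° and 25° in the scene view.
- **Mirror position:** centred on the groove, with the bottom edge touching the groove floor at about 6.5 mm. The scene view shows no movement between the last two pictures, and the gripper was well clear.
- **Other objects:** no shift of the key, bottle, bell, tiles or comb in image matching. The canister matched within 1 pixel.
- **Weaker matches:** the tiles (0.63), key (0.79) and canister (0.81) matched less well, probably because of changed shadows. I had no picture views left to look at the final scene by eye.

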